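# Refill the ball case and snap its cover shut

## Robot

A 6-joint arm with a two-finger parallel gripper is mounted at the origin on the work surface. World frame = base frame: x ahead of the robot, y to its left, z up, the work surface at z = 0. Lengths are in m, angles in degrees, forces in N, time in s.
With the tool pointing down it reaches from about 0.375 to 0.825 m from the base axis. Payload 5.5 kg.
Tool frame: the origin (TCP) lies on the centre line of the jaws, within the pads' length; the fingertips stand 22 mm ahead of it and the grasp point (between the pads) lies 3 mm ahead of it; x points along the fingers, y is the direction in which the jaws open and shut, and the axes are right-handed (so a half turn about x gives the same grasp; the last joint's range is limited). The gripper opens to 85 mm and grips with 20 to 120 N. Pads are 22 mm wide; open, the fingers measure 114 mm over their backs; the gripper's body (76 mm by 85 mm) begins 54 mm behind the grasp point. The pads swing forward as they close: fully open they stand 13 mm farther back than shut.
Start: joints at [-76.203, 17.962, -2.699, 69.339, 0, 90], TCP at [0.143, -0.583, 0.253] pointing down, gripper open.
Joint ranges: [-152.73, 152.73], [-39.44, 99.34], [-58.76, 71.6], [-118.89, 123.64], [-81.53, 83.1], [-180, 180]. Speed limits (degrees/s): [136.94, 136.94, 172.46, 180, 180, 180].

## Interface

Orientations are given as a 3x3 rotation matrix whose columns are the frame's x, y, z axes.
In Python, from cell import bot gives the robot as it stands.
- The arm moves only by the tool jog_arm, never from a script. Its argument "deltas" is a list that holds one entry, the list of rows, each a list of 7 numbers: the shift along the tool's x, y, z in m, then the turn, a rotation vector about the tool's x, y, z in rad, then the opening, from 0 (shut) to 1 (fully open). In form: [[[tx, ty, tz, wx, wy, wz, hand], ...]]. A call has 1 to 12 rows; each row is the pose to reach, as a shift and turn from the pose measured when the call began, along the tool's axes at that moment; what a row does not reach only later rows make up. A row lasts 1/10 s, in which the tool goes at most 50 mm and 8.59 degrees, less where a joint would pass 70% of its speed; a pose out of reach is approached as far as the arm can. A call with a gripper value outside its range is refused whole. The fingers move at their own pace and stop on an object; "squeeze" is the grip in N (left out, the last holds). Time passes only in rows, so rows that repeat a pose let the fingers close. It gives the time, the measured TCP pose, the force and the opening at its end, in the units of the state.
- bot.sense(): the state, without advancing time (a new reading comes with each control period).
- bot.read_camera(name): name is "side" or "top" or "wrist"; returns a dict with "image" (400x640x3 uint8, red, green, blue), "depth" (400x640 float32, m along the optical axis (not along the pixel's ray), 0 where there is no reading), "intrinsics" (3x3 intrinsics, pixels), "rvec" (rotation vector, rad) and "tvec" (3), from world to camera coordinates, as OpenCV has them; the wrist camera has in their place "T_tool_cam" (4x4, takes a point from camera to tool coordinates, whose origin is the TCP and whose axes are the tool frame's). Camera axes: x right, y down, z forward; pixel columns grow to the right and rows downward; lengths in m; the calibration is good to about 2 mm. The wrist camera is an equidistant fisheye: a pixel r from the principal point sees the ray r / f radians off the axis. A picture is of the moment at which its call begins: read the wrist's pose just before it.
- bot.job_done(): hands the job in, once; it reports no verdict.
The state is a dict: "time_s": time; "joints": joint angles; "qd": joint speeds; "effort": joint torques, N m; "tool_pos": TCP position; "tool_rot": TCP orientation; "ft_force": force on the tool from outside, world axes, zero at the start; "moment": the same for the moment, N m; "opening": finger opening in m.
Only numpy, scipy, OpenCV 4.12 (cv2) and the standard library are available. Lean on these libraries where they do the work, as an engineer would, in place of code of your own. Each camera call takes 0.05 s, during which the arm holds its last target.

## Task

Use the red scoop to carry at least three of the steel balls, in one scoopful, from the blue tray into the white case, and stand the scoop back down. Then put the green cover on the case and press it down until both orange clips snap over it, and keep pressing: finish with the hand still pushing the closed cover down with roughly 10 N. Do not disturb the steel block, the amber jar or the pale green cutter box.

Things in the scene. Friction and masses are not known exactly. Their poses are not given: they have to be found in the camera images.
- tray: Blue open tray fixed to the bench, outside 268 x 94 mm (its x by y), 30 mm high, walls 4 mm, floor 4 mm thick (inside 260 x 86 mm). Origin: centre of the underside; x along its length, z up. The balls lie in its -x half, the end nearer the robot; the +x half is empty.
- ball1: Steel ball, 20 mm diameter, about 33 g, smooth, loose in the tray; origin at its centre.
- ball2: Steel ball, 20 mm diameter, about 33 g, smooth, loose in the tray; origin at its centre.
- ball3: Steel ball, 20 mm diameter, about 33 g, smooth, loose in the tray; origin at its centre.
- ball4: Steel ball, 20 mm diameter, about 33 g, smooth, loose in the tray; origin at its centre.
- ball5: Steel ball, 20 mm diameter, about 33 g, smooth, loose in the tray; origin at its centre.
- ball6: Steel ball, 20 mm diameter, about 33 g, smooth, loose in the tray; origin at its centre.
- scoop: Red scoop, about 0.12 kg, standing loose on its flat pan. Origin: centre of the pan's underside; x points out of the open mouth, z up. Pan 74 mm wide (y), from x = -40 to +44 mm, floor 3 mm thick; walls 26 mm high (back 30). Upright black handle behind the back wall, 20 x 20 mm in section, x = -60 to -40 mm, 120 mm high.
- scoop_grip (a point): On the scoop's handle axis, 95 mm above the pan's underside (scoop x = -50 mm), a good place to grip.
- scoop_mouth (a point): Middle of the scoop's front lip (scoop x = +44 mm, 2 mm above the underside). The last 20 mm before it are a thin ramp, about 3 mm high at the back and 1.5 mm at the lip; the side walls end 30 mm behind the lip.
- scoop_pan (a point): Middle of the scoop's pan, 13 mm above its underside. Balls pushed against the tray's end wall roll into the pan; they stay if the mouth is tilted up and roll out when it points 30 degrees or more down.
- case: White open case fixed to the bench, outside 108 x 96 mm (its x by y), 55 mm high, walls and floor 4 mm (inside 100 x 88 mm, 51 mm deep). Origin: centre of the underside; z up. In the middle of each y side stands an orange spring clip, 30 mm wide, 72 mm tall, reaching 56 mm out from the centre; its inward wedge has a slick ramp on top and its tip is 44 mm from the centre, 64 mm up.
- case_rim (a point): Centre of the case's mouth, at rim height, 55 mm above the bench.
- case_in (a point): Middle of the case's inside, 20 mm above the bench.
- clip_left (a joint): Outward travel of the orange clip on the case's +y side, m: 0 at rest, about 0.004 while the cover's flange passes, 0 again once it has snapped over the flange. Spring 1 N per mm with 2 N preload.
- clip_right (a joint): The same for the clip on the case's -y side.
- cover: Green snap cover, about 0.14 kg, loose, right way up. Origin: centre of the underside; z up. From below: plug 20 mm high, tapering from 96 x 84 mm (x by y) down to 86 x 74 mm, flange 108 x 96 x 6 mm (20 to 26 mm up), black bar knob 44 x 22 mm, 36 high (26 to 62 mm up). It fits the case long side along long side, either way round, with 2 mm play each side; home, its origin is 35 mm above the case's.
- cover_knob (a point): Middle of the cover's bar knob, 48 mm above its underside. Let down on the case, the cover stops on the clips' ramps about 14 mm too high; pressing with 5 to 10 N spreads the clips, some 9 mm from home the force drops (the clips then even pull it down), and the clips spring in over the flange when it is home.
- gauge_block: Dark steel block 45 x 35 x 35 mm, to be left alone; origin: centre of the underside.
- oil_jar: Amber jar with black cap, 44 mm diameter, 60 mm high, to be left alone; origin: centre of the underside.
- cutter_tube: Pale green cutter box with a grey band, 35 x 90 x 35 mm, to be left alone; origin: centre of the underside.
Not all that is in view belongs to the job. Of the things like the scoop, leave any that is pink or purple; of the rest the smaller one is meant.

How it is judged:
By the outcome, as a careful person would: the job done as asked, in the order asked, and still so for the second after the job is handed in, while the arm keeps its last pose, push and grip.
It also fails if it takes over 72 s, if anything falls off the work surface, if the arm or the gripper's body presses on something with over 40 N, if the wrist force passes 120 N, or if a joint passes its speed limit or range.

## Working session

There is one attempt and no reset: what is moved stays moved. The work goes in short steps, Python scripts to look and compute and a tool call to move; the robot and the scene stay as the last step left them, time stands still between calls to the robot, and variables do not carry over. Pictures are saved under pics/ and viewed, and the job is handed in when it is done.

Besides the shell and the picture viewer there is one more tool, called as name(argument=value, ...), one argument or row to a line, values as JSON. jog_arm: Moves the arm, as the interface text tells. Its arguments: {"type":"object","properties":{"deltas":{"type":"array","items":{"type":"array","items":{"type":"array","items":{"type":"number"}}}},"squeeze":{"type":"number"}},"required":["deltas"]}

```bash
ls; mkdir -p pics; python3 - <<'E'
from cell import bot
import cv2,pickle
print(bot.sense())
for n in ["top","side","wrist"]:
    d=bot.read_camera(n); pickle.dump(d,open(f"{n}0.pkl","wb"))
    cv2.imwrite(f"pics/{n}0.png",d["image"][:,:,::-1]); print(n,{k:v for k,v in d.items() if k not in("image","depth")})
E
```

```text
pics
{'time_s': 0.0, 'joints': array([-7.62032644e+01,  1.80042831e+01, -2.75454767e+00,  6.93379959e+01,
        1.89414326e-03,  9.00021911e+01]), 'qd': array([-0.0623771 , -0.01478127, -0.07956231, -0.08463818,  0.01668451,
        0.03498335]), 'effort': array([-1.53680558e-03, -5.39589214e+01,  3.39751232e+01,  1.92535110e-02,
       -6.65059338e-05, -1.59772748e-05]), 'tool_pos': array([ 0.14297038, -0.58217149,  0.25243111]), 'tool_rot': array([[-3.70909169e-04,  2.38440647e-01, -9.71157001e-01],
       [ 1.64906816e-03, -9.71155601e-01, -2.38440934e-01],
       [-9.99998571e-01, -1.68994401e-03, -3.29943619e-05]]), 'ft_force': array([ 0.63316915, -0.14299404, -0.54702201]), 'moment': array([-0.01121915,  0.02139304,  0.031417  ]), 'opening': 0.08556298592158124}
top {'intrinsics': array([[453.83801559,   0.        , 321.10333595],
       [  0.        , 453.83801559, 194.63639431],
       [  0.        ,   0.        ,   1.        ]]), 'rvec': array([ 2.20395246, -1.97871081,  0.22717491]), 'tvec': array([-0.13661209,  0.51680684,  1.19553216])}
side {'intrinsics': array([[417.12058496,   0.        , 320.05376989],
       [  0.        , 417.12058496, 195.86838859],
       [  0.        ,   0.        ,   1.        ]]), 'rvec': array([-0.00559834, -2.93007354,  1.08683494]), 'tvec': array([0.51130898, 0.12120225, 1.244754  ])}
wrist {'intrinsics': array([[309.70691629,   0.        , 324.26887022],
       [  0.        , 309.70691629, 197.33385887],
       [  0.        ,   0.        ,   1.        ]]), 'T_tool_cam': array([[ 8.86398379e-04, -3.04055437e-01,  9.52653927e-01,
        -1.20964951e-01],
       [ 9.99999600e-01,  3.83408525e-04, -8.08079992e-04,
         2.80139491e-04],
       [-1.19554522e-04,  9.52654263e-01,  3.04055655e-01,
        -7.68338351e-02],
       [ 0.00000000e+00,  0.00000000e+00,  0.00000000e+00,
         1.00000000e+00]])}
```

View pics/top0.png

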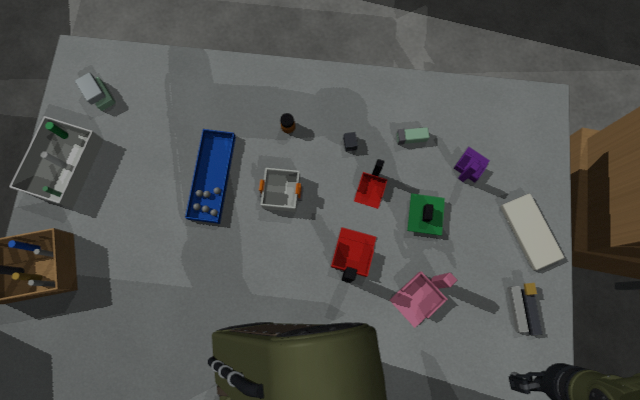

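View pics/side0.png

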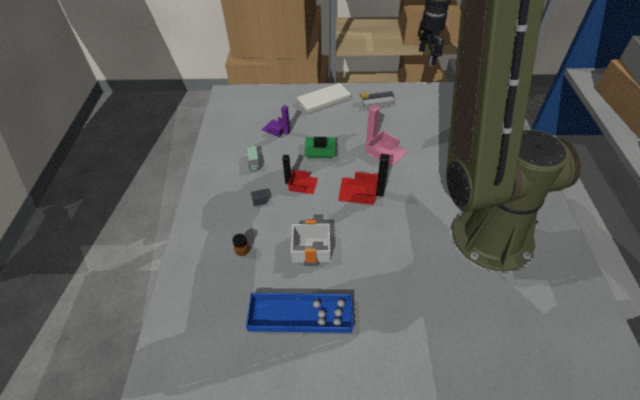

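View pics/wrist0.png

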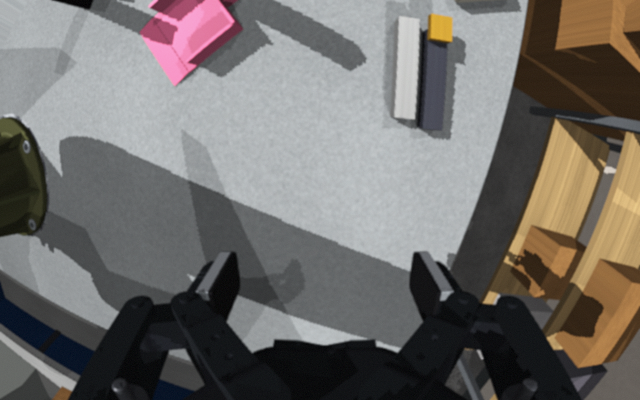

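Candidates like the scoop (top view): red (371,187), larger red (354,253), pink (420,298), purple (471,165). Pink and purple are excluded; the smaller of the two reds, at (371,187), fits. I'll confirm that with an enlarged crop and measure.

```bash
cat > h.py <<'E'
import numpy as np,cv2,pickle
from scipy.spatial.transform import Rotation as R
def cloud(d):
    K=d["intrinsics"];Z=d["depth"];v,u=np.indices(Z.shape)
    P=np.stack([(u-K[0,2])/K[0,0]*Z,(v-K[1,2])/K[1,1]*Z,Z],-1)
    M=cv2.Rodrigues(d["rvec"])[0]
    W=(P-d["tvec"])@M
    W[Z==0]=np.nan
    return W
def mask(d,name):
    h=cv2.cvtColor(d["image"],cv2.COLOR_RGB2HSV);H,S,V=[h[...,i].astype(int) for i in range(3)]
    if name=="red": return ((H<5)|(H>176))&(S>190)&(V>60)
    if name=="blue": return (H>105)&(H<125)&(S>150)&(V>50)
    if name=="green": return (H>55)&(H<80)&(S>150)&(V>40)
    if name=="orange": return (H>=5)&(H<18)&(S>190)&(V>90)
def proj(d,p):
    return cv2.projectPoints(np.atleast_2d(p).astype(float),d["rvec"],d["tvec"],d["intrinsics"],None)[0][:,0]
def load(n): return pickle.load(open(n+".pkl","rb"))
E
python3 - <<'E'
from h import *
for n in ["top","side"]:
    d=load(n+"0");W=cloud(d)
    print(n,"bench z",np.nanmedian(W[250:260,250:300,2]) if n=="top" else np.nanmedian(W[270:280,200:230,2]))
    for c in ["red","blue","green","orange"]:
        k,l,s,ce=cv2.connectedComponentsWithStats(mask(d,c).astype(np.uint8))
        for i in range(1,k):
            if s[i,4]>25:
                w=W[l==i];w=w[~np.isnan(w[:,0])]
                if len(w): print(c,s[i],np.round(np.median(w,0),3),np.round(np.percentile(w,[3,97],axis=0),3).tolist())
d=load("top0")["image"][100:330,160:500,::-1]
cv2.imwrite("pics/crop1.png",cv2.resize(d,None,fx=2.3,fy=2.3,interpolation=cv2.INTER_CUBIC))
d=load("side0")["image"][80:340,220:420,::-1]
cv2.imwrite("pics/crop2.png",cv2.resize(d,None,fx=2.3,fy=2.3,interpolation=cv2.INTER_CUBIC))
E
```

```text
top bench z 0.0005814503245979395
red [355 173  31  35 647] [ 0.565 -0.218  0.003] [[0.529, -0.253, -0.002], [0.603, -0.182, 0.021]]
red [ 332  228   44   49 1409] [ 0.388 -0.187  0.005] [[0.334, -0.234, -0.0], [0.442, -0.138, 0.04]]
blue [ 185  129   50   94 2455] [0.575 0.246 0.005] [[0.436, 0.198, -0.0], [0.69, 0.288, 0.032]]
blue [  8 240  27  11 111] [0.298 0.691 0.098] [[0.293, 0.685, 0.033], [0.308, 0.705, 0.118]]
green [ 49 124  16  14  41] [0.631 0.694 0.066] [[0.629, 0.686, 0.018], [0.642, 0.702, 0.089]]
green [ 408  194   36   41 1077] [ 0.509 -0.374  0.026] [[0.462, -0.422, 0.022], [0.563, -0.333, 0.031]]
orange [259 180   5  10  33] [0.538 0.086 0.07 ] [[0.524, 0.082, 0.066], [0.549, 0.092, 0.075]]
orange [296 183   5  11  40] [ 0.538 -0.015  0.07 ] [[0.525, -0.02, 0.064], [0.551, -0.01, 0.074]]
side bench z 0.0007412556629324879
red [288 171  28  22 434] [ 0.573 -0.221  0.006] [[0.535, -0.257, 0.0], [0.61, -0.182, 0.031]]
red [340 173  38  31 880] [ 0.381 -0.191  0.007] [[0.332, -0.236, 0.001], [0.44, -0.13, 0.039]]
blue [ 534    0   73  134 2461] [-0.543 -0.836  0.085] [[-0.612, -0.854, -0.293], [-0.511, -0.828, 0.299]]
blue [ 247  293  106   40 3584] [0.575 0.241 0.006] [[0.435, 0.198, 0.001], [0.691, 0.292, 0.031]]
green [305 138  30  19 382] [ 0.512 -0.36   0.027] [[0.466, -0.412, 0.012], [0.561, -0.331, 0.031]]
orange [306 252   9  10  73] [0.538 0.091 0.041] [[0.527, 0.089, 0.016], [0.548, 0.093, 0.064]]
```

View pics/crop1.png

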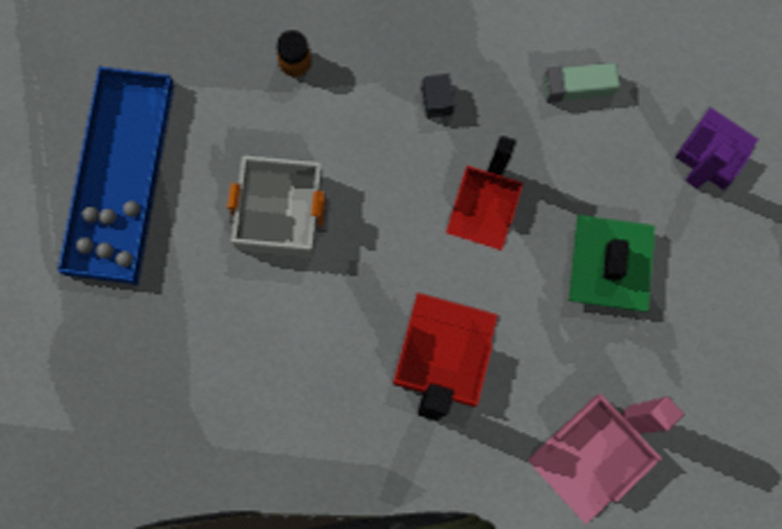

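View pics/crop2.png

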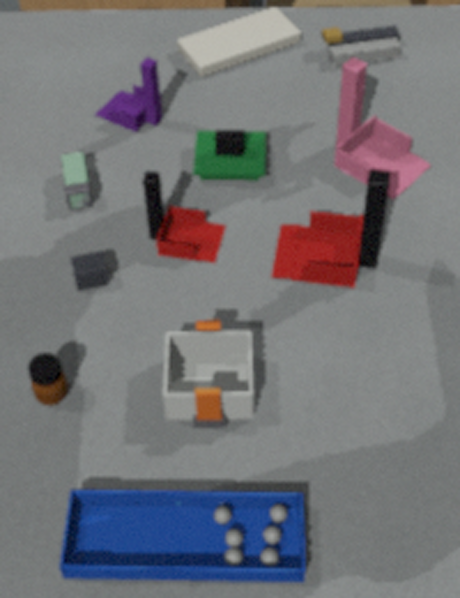

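```bash
cat > fit.py <<'E'
from h import *
from scipy.optimize import minimize
def box(x0,x1,y0,y1,z0,z1): return np.array([[x,y,z] for x in(x0,x1) for y in(y0,y1) for z in(z0,z1)])/1e3
def sil(d,T,prims,up=4):
    m=np.zeros((400*up,640*up),np.uint8)
    for b in prims:
        q=(proj(d,b@T[:3,:3].T+T[:3,3])+.5)*up-.5
        h=cv2.convexHull(q.astype(np.float32))
        cv2.fillConvexPoly(m,np.round(h*16).astype(np.int32),255,shift=4)
    return cv2.resize(m,(640,400),interpolation=cv2.INTER_AREA)/255.
def pose(p):
    T=np.eye(4);T[:3,:3]=R.from_euler("z",p[2]).as_matrix();T[:2,3]=p[:2];return T
def cost(p,views,pos,neg):
    T=pose(p);c=0
    for d,m in views:
        s=sil(d,T,pos)
        if neg: 
            n=sil(d,T,neg); s=s*(1-n); mm=m*(1-n)
        else: mm=m
        c+=1-np.minimum(s,mm).sum()/np.maximum(s,mm).sum()
    return c
def fit(p0,views,pos,neg=()):
    best=None
    for dy in (-.15,0,.15):
        r=minimize(cost,[p0[0],p0[1],p0[2]+dy],args=(views,pos,neg),method="Nelder-Mead",options=dict(initial_simplex=np.array([p0+np.array([0,0,dy])]*4)+np.array([[0,0,0],[.008,0,0],[0,.008,0],[0,0,.12]]),xatol=1e-4,fatol=1e-5))
        if best is None or r.fun<best.fun: best=r
    return best
def comp(d,c,uv):
    k,l,s,ce=cv2.connectedComponentsWithStats(mask(d,c).astype(np.uint8))
    i=min(range(1,k),key=lambda i:np.hypot(*(ce[i]-uv))-(0 if s[i,4]>100 else -1000))
    return cv2.morphologyEx((l==i).astype(np.uint8),cv2.MORPH_CLOSE,np.ones((3,3)))*1.
scoop=[box(-40,44,-37,37,0,3),box(-40,-37,-37,37,0,30),box(-40,14,-37,-34,0,26),box(-40,14,34,37,0,26)]
handle=[box(-60,-40,-10,10,0,120)]
tray=[box(-134,134,-47,47,0,30)]
cover=[box(-54,54,-48,48,20,26),np.vstack([box(-48,48,-42,42,20,20.1),box(-43,43,-37,37,0,.1)])]
knob=[box(-22,22,-11,11,26,62)]
E
python3 - <<'E'
from fit import *
t=load("top0");s=load("side0")
mt=comp(t,"blue",(210,175));ms=comp(s,"blue",(300,313))
# fill balls
def fill(m):
    c=cv2.findContours((m>0).astype(np.uint8),cv2.RETR_EXTERNAL,cv2.CHAIN_APPROX_NONE)[0];o=np.zeros(m.shape,np.uint8);cv2.drawContours(o,c,-1,1,-1);return o*1.
mt=fill(mt);ms=fill(ms)
for nm,v,pos,neg,p0 in [("scoop",[(t,comp(t,"red",(371,190))),(s,comp(s,"red",(303,183)))],scoop,handle,[.57,-.22,np.pi-.2]),
  ("tray",[(t,mt),(s,ms)],tray,[],[.563,.243,-.1]),
  ("cover",[(t,comp(t,"green",(426,214))),(s,comp(s,"green",(320,147)))],cover,knob,[.513,-.377,0.])]:
    for lab,vv in [("both",v),("top",v[:1]),("side",v[1:])]:
        r=fit(np.array(p0),vv,pos,neg);print(nm,lab,np.round(r.x,4),round(np.degrees(r.x[2]),2),round(r.fun,3))
E
```

```text
scoop both [ 0.5711 -0.2185  2.9799] 170.74 0.369
scoop top [ 0.5693 -0.2176  2.9386] 168.37 0.175
scoop side [ 0.5738 -0.2227  3.0002] 171.9 0.17
tray both [ 0.5621  0.2438 -0.0206] -1.18 0.127
tray top [ 0.563   0.2451 -0.0246] -1.41 0.085
tray side [ 0.5619  0.2434 -0.0206] -1.18 0.04
cover both [ 0.513 -0.38  -0.02 ] -1.15 0.32
cover top [ 0.5131 -0.3786 -0.0423] -2.42 0.078
cover side [ 0.514  -0.386   0.0246] 1.41 0.21
```

```bash
python3 - <<'E'
from h import *
for n in ["top","side"]:
    d=load(n+"0");W=cloud(d);h=cv2.cvtColor(d["image"],cv2.COLOR_RGB2HSV)
    # balls: greyish inside tray
    inb=(W[...,0]>.43)&(W[...,0]<.71)&(W[...,1]>.18)&(W[...,1]<.30)&(h[...,1]<90)&(W[...,2]>.008)
    k,l,s,ce=cv2.connectedComponentsWithStats(inb.astype(np.uint8))
    for i in range(1,k):
        if s[i,4]>12:print(n,s[i],np.round(W[l==i].mean(0),4))
    # case rim points z .048-.062, white
    m=(W[...,0]>.46)&(W[...,0]<.62)&(W[...,1]>-.03)&(W[...,1]<.11)&(W[...,2]>.049)&(W[...,2]<.062)&(h[...,1]<60)
    p=W[m][:,:2];r=cv2.minAreaRect((p*1e3).astype(np.float32));print("case",len(p),r)
    # knob
    m=(W[...,0]>.45)&(W[...,0]<.58)&(W[...,1]>-.45)&(W[...,1]<-.30)&(W[...,2]>.056)&(W[...,2]<.068)
    print("knob",cv2.minAreaRect((W[m][:,:2]*1e3).astype(np.float32)),W[m].mean(0))
    m=(W[...,0]>.56)&(W[...,0]<.68)&(W[...,1]>-.28)&(W[...,1]<-.18)&(W[...,2]>.11)&(W[...,2]<.13)
    print("handletop",m.sum(),W[m].mean(0),cv2.minAreaRect((W[m][:,:2]*1e3).astype(np.float32)))
E
```

```text
top [214 187   7   7  33] [0.518  0.2182 0.0217]
top [196 190  14   7  67] [0.5056 0.2579 0.0207]
top [194 203   6   7  35] [0.466  0.2688 0.0203]
top [202 206   7   6  36] [0.4623 0.243  0.0205]
top [211 209   6   7  31] [0.454  0.2172 0.0219]
case 218 ((537.7890625, 35.496917724609375), (109.02783203125, 96.38339233398438), 0.6046034693717957)
knob ((512.8643798828125, -379.2267761230469), (22.555078506469727, 45.059837341308594), 86.84859466552734) [ 0.51263896 -0.37860184  0.06142755]
handletop 61 [ 0.61770562 -0.22869034  0.11889494] ((618.393310546875, -228.73309326171875), (19.456832885742188, 20.51386260986328), 76.29167175292969)
side [338 299   7   8  44] [0.4557 0.2206 0.0207]
side [313 300   8   7  41] [0.5196 0.222  0.0213]
side [335 309   7   7  44] [0.464  0.2467 0.0204]
side [318 310   8  16  89] [0.5066 0.2612 0.021 ]
side [334 318   7   8  46] [0.4674 0.2725 0.0205]
case 230 ((537.4279174804688, 35.82246780395508), (107.21642303466797, 100.56375122070312), 0.6363908648490906)
knob ((511.6720886230469, -378.5326232910156), (25.144832611083984, 42.764530181884766), 87.75375366210938) [ 0.51288854 -0.37643677  0.06205819]
handletop 45 [ 0.61747332 -0.22581378  0.11842976] ((617.3296508789062, -226.84210205078125), (19.056171417236328, 23.279197692871094), 0.35123032331466675)
```

```bash
cat >> h.py <<'E'
def Rtool(yaw,pitch=0.,s=1):
    """tool x down, tool y along yaw(deg, horizontal); pitch deg: rotation about world horizontal axis (yaw+90)"""
    a=np.radians(yaw);y=np.array([np.cos(a),np.sin(a),0]);x=np.array([0,0,-1.]);z=np.cross(x,y)
    M=np.stack([x,y,z],1)
    return R.from_rotvec(np.radians(pitch)*np.array([-np.sin(a),np.cos(a),0])).as_matrix()@M
def delta(s,p,M):
    R0=s["tool_rot"];t=R0.T@(np.array(p)-s["tool_pos"]);w=R.from_matrix(R0.T@M).as_rotvec()
    return np.round(t,4).tolist()+np.round(w,4).tolist()
def st(s):
    print("t",round(s["time_s"],2),"pos",np.round(s["tool_pos"],4),"F",np.round(s["ft_force"],1),"M",np.round(s["moment"],2),"op",round(s["opening"],4));print("R",np.round(s["tool_rot"],3).tolist(),"j",np.round(s["joints"],1))
def wcloud(d,s):
    """world points for wrist image"""
    K=d["intrinsics"];Z=d["depth"];v,u=np.indices(Z.shape)
    a=(u-K[0,2])/K[0,0];b=(v-K[1,2])/K[1,1];r=np.hypot(a,b);k=np.where(r>1e-9,np.tan(np.minimum(r,1.5))/np.maximum(r,1e-9),1)
    P=np.stack([a*k*Z,b*k*Z,Z],-1);T=d["T_tool_cam"]
    P=P@T[:3,:3].T+T[:3,3];P=P@s["tool_rot"].T+s["tool_pos"];P[Z==0]=np.nan
    return P
E
python3 - <<'E'
from h import *
from cell import bot
s=bot.sense();print(delta(s,[.6177,-.2275,.24],Rtool(-11)))
E
```

```text
[0.0129, -0.2314, -0.5456, -1.138, -0.0007, 0.0011]
```

jog_arm(
  deltas=[
    [[0.005, -0.231, -0.546, -1.138, 0, 0, 1], [0.013, -0.231, -0.546, -1.138, 0, 0, 1], [0.013, -0.231, -0.546, -1.138, 0, 0, 1], [0.013, -0.231, -0.546, -1.138, 0, 0, 1], [0.013, -0.231, -0.546, -1.138, 0, 0, 1], [0.013, -0.231, -0.546, -1.138, 0, 0, 1], [0.013, -0.231, -0.546, -1.138, 0, 0, 1], [0.013, -0.231, -0.546, -1.138, 0, 0, 1], [0.013, -0.231, -0.546, -1.138, 0, 0, 1], [0.013, -0.231, -0.546, -1.138, 0, 0, 1], [0.013, -0.231, -0.546, -1.138, 0, 0, 1], [0.013, -0.231, -0.546, -1.138, 0, 0, 1]],
  ],
  squeeze=80,
)

```text
time_s: 1.35
tool_pos: [0.6198, -0.2257, 0.2395]
tool_rot: [[-0.001, 0.982, -0.19], [0.002, -0.19, -0.982], [-1.0, -0.001, -0.001]]
ft_force: [0.2, -0.9, -0.1]
opening: 0.0857
```

```bash
python3 - <<'E'
from h import *
from cell import bot
s=bot.sense();st(s)
d=bot.read_camera("wrist");d["s"]=s;pickle.dump(d,open("w1.pkl","wb"))
cv2.imwrite("pics/w1.png",d["image"][:,:,::-1])
W=wcloud(d,s)
m=(W[...,2]>.113)&(W[...,2]<.127)&(abs(W[...,0]-.618)<.03)&(abs(W[...,1]+.227)<.03)
print(m.sum(),W[m].mean(0),cv2.minAreaRect((W[m][:,:2]*1e3).astype(np.float32)))
m=mask(d,"red")&(W[...,2]<.045)&(abs(W[...,0]-.57)<.06)&(abs(W[...,1]+.22)<.06)
w=W[m];print(len(w),cv2.minAreaRect((w[:,:2]*1e3).astype(np.float32)))
E
```

```text
t 1.35 pos [ 0.6198 -0.2257  0.2395] F [ 0.2 -0.9 -0.1] M [-0.05 -0.07 -0.  ] op 0.0857
R [[-0.001, 0.982, -0.19], [0.002, -0.19, -0.982], [-1.0, -0.001, -0.001]] j [-20.   24.9   5.4  70.6   0.1  80.9]
596 [ 0.61933016 -0.22798959  0.11980085] ((619.219970703125, -228.88601684570312), (20.300289154052734, 19.14658546447754), 79.06546020507812)
4131 ((570.5652465820312, -218.05169677734375), (72.64836120605469, 83.7696762084961), 77.7030029296875)
```

View pics/w1.png

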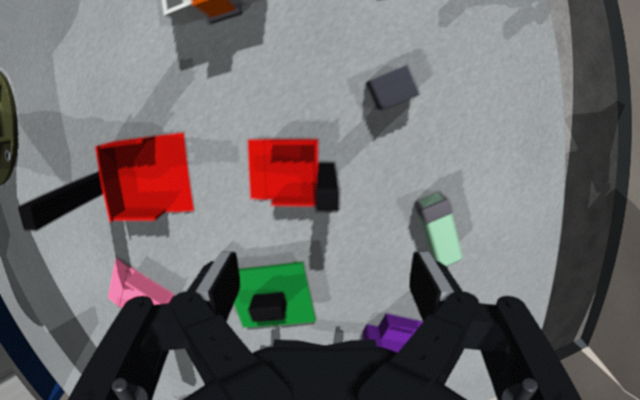

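```bash
python3 - <<'E'
from h import *
from cell import bot
s=bot.sense();print(delta(s,[.6185,-.2275,.097],Rtool(-12)))
E
```

```text
[0.1417, -0.0048, 0.0077, 0.0229, -0.0051, -0.0015]
```

```bash
python3 - <<'E'
from h import *
from cell import bot
s=bot.sense();st(s);print(s["qd"])
E
```

```text
t 1.4 pos [ 0.6243 -0.2215  0.2387] F [2.5 2.4 1. ] M [ 0.13 -0.14  0.05] op 0.0858
R [[0.003, 0.983, -0.185], [0.005, -0.185, -0.983], [-1.0, 0.002, -0.005]] j [-19.7  25.1   5.6  70.5   0.3  81. ]
[-3.2351439  -2.53342241 -4.99520883 -0.02637116 -1.45478188 -6.17864261]
```

jog_arm(
  deltas=[
    [[0.02, -0.0048, 0.0077, 0.023, -0.005, -0.0015, 1], [0.05, -0.0048, 0.0077, 0.023, -0.005, -0.0015, 1], [0.08, -0.0048, 0.0077, 0.023, -0.005, -0.0015, 1], [0.105, -0.0048, 0.0077, 0.023, -0.005, -0.0015, 1], [0.125, -0.0048, 0.0077, 0.023, -0.005, -0.0015, 1], [0.137, -0.0048, 0.0077, 0.023, -0.005, -0.0015, 1], [0.1417, -0.0048, 0.0077, 0.023, -0.005, -0.0015, 1], [0.1417, -0.0048, 0.0077, 0.023, -0.005, -0.0015, 1], [0.1417, -0.0048, 0.0077, 0.023, -0.005, -0.0015, 1]],
  ],
)

```text
time_s: 2.3
tool_pos: [0.6192, -0.2278, 0.0981]
tool_rot: [[0.002, 0.978, -0.208], [-0.0, -0.208, -0.978], [-1.0, 0.002, 0.0]]
ft_force: [0.2, 0.2, -0.1]
opening: 0.0853
```

```bash
python3 - <<'E'
from h import *
from cell import bot
s=bot.sense();st(s)
d=bot.read_camera("wrist");cv2.imwrite("pics/w2.png",d["image"][:,:,::-1])
s=bot.sense();st(s);print(delta(s,[.6185,-.2275,.097],Rtool(-12)))
E
```

```text
t 2.3 pos [ 0.6192 -0.2278  0.0981] F [ 0.2  0.2 -0.1] M [-0.05 -0.02  0.02] op 0.0853
R [[0.002, 0.978, -0.208], [-0.0, -0.208, -0.978], [-1.0, 0.002, 0.0]] j [-20.2  29.6  -6.3  54.    0.   81.8]
t 2.35 pos [ 0.6193 -0.2279  0.0983] F [1.  0.2 0.3] M [0.03 0.01 0.04] op 0.0858
R [[0.002, 0.978, -0.208], [-0.001, -0.208, -0.978], [-1.0, 0.002, 0.0]] j [-20.2  29.6  -6.3  54.    0.   81.8]
[0.0013, -0.0009, -0.0002, -0.0002, 0.0001, -0.002]
```

View pics/w2.png

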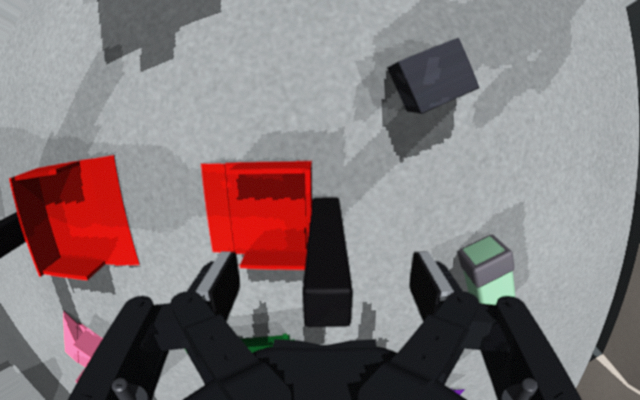

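The handle (328,305) is centred between the jaws. Closing.

jog_arm(
  deltas=[
    [[0.001, -0.001, 0, 0, 0, 0, 0], [0.001, -0.001, 0, 0, 0, 0, 0], [0.001, -0.001, 0, 0, 0, 0, 0], [0.001, -0.001, 0, 0, 0, 0, 0], [0.001, -0.001, 0, 0, 0, 0, 0], [0.001, -0.001, 0, 0, 0, 0, 0], [0.001, -0.001, 0, 0, 0, 0, 0], [0.001, -0.001, 0, 0, 0, 0, 0]],
  ],
  squeeze=80,
)

```text
time_s: 3.15
tool_pos: [0.6186, -0.2277, 0.0975]
tool_rot: [[0.002, 0.978, -0.208], [-0.001, -0.208, -0.978], [-1.0, 0.002, 0.0]]
ft_force: [0.6, 0.2, 2.0]
opening: 0.0193
```

```bash
python3 - <<'E'
from h import *
from cell import bot
s=bot.sense();st(s)
E
```

```text
t 3.15 pos [ 0.6186 -0.2277  0.0975] F [0.6 0.2 2. ] M [-0.   -0.   -0.02] op 0.0193
R [[0.002, 0.978, -0.208], [-0.001, -0.208, -0.978], [-1.0, 0.002, 0.0]] j [-20.2  29.5  -6.5  53.8   0.   81.8]
```

jog_arm(
  deltas=[
    [[-0.02, 0, 0, 0, 0, 0, 0], [-0.05, 0, 0, 0, 0, 0, 0], [-0.08, 0, 0, 0, 0, 0, 0], [-0.1, 0, 0, 0, 0, 0, 0], [-0.11, 0, 0, 0, 0, 0, 0], [-0.11, 0, 0, 0, 0, 0, 0]],
  ],
)

```text
time_s: 3.75
tool_pos: [0.6189, -0.2279, 0.2086]
tool_rot: [[0.004, 0.978, -0.208], [-0.001, -0.208, -0.978], [-1.0, 0.004, 0.0]]
ft_force: [0.4, 0.6, -0.8]
opening: 0.0188
```

```bash
python3 - <<'E'
from h import *
from cell import bot
s=bot.sense();st(s);print(delta(s,[.656,.244,.21],Rtool(-1.2)))
E
```

```text
t 3.75 pos [ 0.6189 -0.2279  0.2086] F [ 0.4  0.6 -0.8] M [-0.06  0.02  0.  ] op 0.0188
R [[0.004, 0.978, -0.208], [-0.001, -0.208, -0.978], [-1.0, 0.004, 0.0]] j [-20.2  25.3   2.   66.4   0.   81.8]
[-0.0019, -0.0619, -0.4693, -0.1887, 0.0009, -0.0044]
```

jog_arm(
  deltas=[
    [[-0.002, -0.003, -0.02, -0.03, 0, 0, 0], [-0.002, -0.008, -0.06, -0.07, 0, 0, 0], [-0.002, -0.015, -0.11, -0.1, 0, 0, 0], [-0.002, -0.02, -0.16, -0.13, 0, 0, 0], [-0.002, -0.028, -0.21, -0.15, 0, 0, 0], [-0.002, -0.035, -0.26, -0.17, 0, 0, 0], [-0.002, -0.041, -0.31, -0.189, 0, 0, 0], [-0.002, -0.048, -0.36, -0.189, 0, 0, -0.004], [-0.002, -0.054, -0.41, -0.189, 0, 0, 0], [-0.002, -0.058, -0.445, -0.189, 0, 0, 0], [-0.002, -0.062, -0.469, -0.189, 0, 0, 0], [-0.002, -0.062, -0.469, -0.189, 0, -0.004, 0]],
  ],
)

```text
time_s: 4.95
tool_pos: [0.654, 0.2482, 0.2077]
tool_rot: [[-0.003, 1.0, -0.015], [-0.0, -0.015, -1.0], [-1.0, -0.003, 0.001]]
ft_force: [1.4, 0.2, -1.4]
opening: 0.019
```

```bash
cat > look.py <<'E'
import sys
from h import *
from cell import bot
tag=sys.argv[1]
for n in sys.argv[2:]:
    s=bot.sense();d=bot.read_camera(n);d["s"]=s;pickle.dump(d,open(f"{n}_{tag}.pkl","wb"))
    cv2.imwrite(f"pics/{n}_{tag}.png",d["image"][:,:,::-1])
st(bot.sense())
E
python3 look.py a wrist side
python3 - <<'E'
from fit import *
d=load("side_a");im=d["image"][180:360,200:420,::-1];cv2.imwrite("pics/side_a_c.png",cv2.resize(im,None,fx=3,fy=3,interpolation=cv2.INTER_CUBIC))
for k in ["wrist_a"]:
    w=load(k);s=w["s"];W=wcloud(w,s);m=mask(w,"red")
    p=(W[m]-s["tool_pos"])@s["tool_rot"];p=p[~np.isnan(p[:,0])]
    # floor points in tool frame: x~.0945
    print(len(p),np.round(np.percentile(p,[2,25,50,75,98],axis=0),4))
    f=p[(abs(p[:,0]-.0945)<.006)]
    print(np.linalg.lstsq(np.c_[f[:,1:],np.ones(len(f))],f[:,0],rcond=None)[0], cv2.minAreaRect((f[:,1:]*1e3).astype(np.float32)))
E
```

```text
t 5.05 pos [0.6546 0.2445 0.2082] F [ 0.3 -1.5 -0.9] M [-0.02 -0.01 -0.03] op 0.0189
R [[-0.003, 1.0, -0.018], [-0.002, -0.018, -1.0], [-1.0, -0.003, 0.002]] j [ 2.050e+01  3.000e+01  9.300e+00  6.950e+01 -1.000e-01  1.116e+02]
9588 [[ 0.067  -0.0923 -0.0357]
 [ 0.0931 -0.0709 -0.0191]
 [ 0.0938 -0.0516 -0.0018]
 [ 0.0944 -0.0338  0.0179]
 [ 0.0957 -0.0124  0.036 ]]
[-0.00898948  0.00204114  0.09347518] ((-53.15440368652344, 1.0599250793457031), (74.14786529541016, 83.70462036132812), 89.71766662597656)
```

View pics/wrist_a.png

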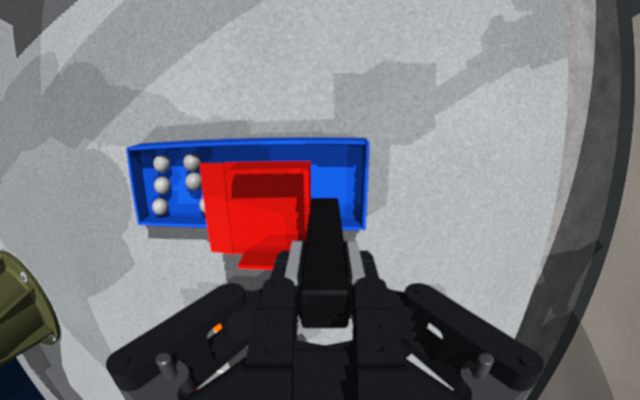

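View pics/side_a_c.png

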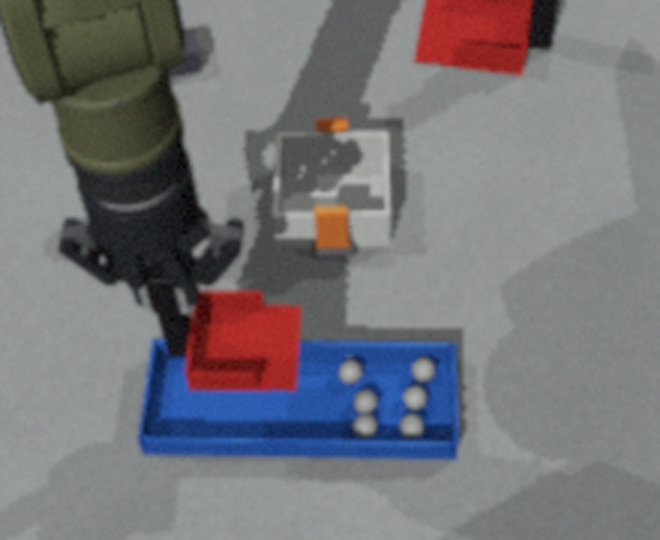

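```bash
python3 - <<'E'
from fit import *
w=load("wrist_a");s=w["s"];st(s);W=wcloud(w,s)
m=mask(w,"blue")&(abs(W[...,2]-.03)<.006)
p=W[m][:,:2]*1e3;print(len(p),cv2.minAreaRect(p.astype(np.float32)))
m2=mask(w,"blue")&(W[...,2]<.014);print("floor z",np.nanmedian(W[m2][:,2]))
for n in ["top0","side0","side_a"]:
    d=load(n);C=cloud(d);m=mask(d,"blue")&(abs(C[...,2]-.03)<.005)&(C[...,0]>.4)&(C[...,1]<.32)&(C[...,1]>.1)
    print(n,m.sum(),cv2.minAreaRect((C[m][:,:2]*1e3).astype(np.float32)))
h=cv2.cvtColor(w["image"],cv2.COLOR_RGB2HSV)
inb=(W[...,0]>.43)&(W[...,0]<.71)&(W[...,1]>.19)&(W[...,1]<.30)&(h[...,1]<90)&(W[...,2]>.008)&(W[...,2]<.03)
k,l,q,ce=cv2.connectedComponentsWithStats(inb.astype(np.uint8))
for i in range(1,k):
    if q[i,4]>12:print(q[i],np.round(W[l==i].mean(0),4))
E
```

```text
t 4.95 pos [0.654  0.2482 0.2077] F [ 1.4  0.2 -1.4] M [-0.02 -0.02 -0.02] op 0.019
R [[-0.003, 1.0, -0.015], [-0.0, -0.015, -1.0], [-1.0, -0.003, 0.001]] j [ 20.8  30.1   9.4  69.4   0.  111.6]
2149 ((562.3385009765625, 244.12432861328125), (93.97264099121094, 266.7673645019531), 88.82093048095703)
floor z 0.004434649403646157
top0 297 ((561.4610595703125, 243.20660400390625), (96.05863952636719, 267.5194396972656), 88.71836853027344)
side0 485 ((562.23095703125, 244.29510498046875), (95.7051010131836, 267.1148681640625), 88.55966186523438)
side_a 391 ((562.1360473632812, 245.30381774902344), (94.57454681396484, 265.2389831542969), 88.73770904541016)
[153 155  17  17 212] [0.4704 0.2701 0.0205]
[183 154  18  17 231] [0.5093 0.2696 0.0207]
[186 172  15  18 217] [0.5092 0.2486 0.0208]
[154 177  16  16 203] [0.4669 0.245  0.0202]
[153 198  15  17 199] [0.4593 0.2192 0.02  ]
[199 198   5  15  49] [0.516  0.2209 0.0222]
```

```bash
python3 - <<'E'
from h import *
from cell import bot
s=bot.sense();st(s);print(delta(s,[.650,.2434,.108],Rtool(-1.25)))
E
```

```text
t 5.05 pos [0.6546 0.2445 0.2082] F [ 0.3 -1.5 -0.9] M [-0.02 -0.01 -0.03] op 0.0189
R [[-0.003, 1.0, -0.018], [-0.002, -0.018, -1.0], [-1.0, -0.003, 0.002]] j [ 2.050e+01  3.000e+01  9.300e+00  6.950e+01 -1.000e-01  1.116e+02]
[0.1002, -0.0043, 0.0009, 0.0034, 0.0023, 0.0025]
```

jog_arm(
  deltas=[
    [[0.015, -0.004, 0.001, 0.003, 0.002, 0.0025, 0], [0.04, -0.004, 0.001, 0.003, 0.002, 0.0025, 0], [0.065, -0.004, 0.001, 0.003, 0.002, 0.0025, 0], [0.085, -0.004, 0.001, 0.003, 0.002, 0.0025, 0], [0.095, -0.004, 0.001, 0.003, 0.002, 0.0025, 0], [0.1, -0.004, 0.001, 0.003, 0.002, 0.0025, 0], [0.1, -0.004, 0.001, 0.003, 0.002, 0.0025, 0], [0.1, -0.004, 0.001, 0.003, 0.002, 0.0025, 0]],
  ],
)

```text
time_s: 5.85
tool_pos: [0.651, 0.2433, 0.1093]
tool_rot: [[0.001, 1.0, -0.022], [0.0, -0.022, -1.0], [-1.0, 0.001, -0.0]]
ft_force: [0.4, -0.8, -0.6]
opening: 0.0193
```

```bash
python3 look.py b wrist; python3 - <<'E'
from h import *
from cell import bot
s=bot.sense();st(s);print(delta(s,[.650,.2434,.1015],Rtool(-1.25)))
E
```

```text
t 5.9 pos [0.6511 0.2434 0.1095] F [-0.5  0.3 -1.1] M [ 0.   -0.02 -0.04] op 0.0191
R [[0.002, 1.0, -0.022], [0.0, -0.022, -1.0], [-1.0, 0.002, -0.0]] j [ 20.5  32.6   0.3  57.6  -0.  111.8]
t 5.9 pos [0.6511 0.2434 0.1095] F [-0.5  0.3 -1.1] M [ 0.   -0.02 -0.04] op 0.0191
R [[0.002, 1.0, -0.022], [0.0, -0.022, -1.0], [-1.0, 0.002, -0.0]] j [ 20.5  32.6   0.3  57.6  -0.  111.8]
[0.008, -0.0011, 0.0001, 0.0001, -0.0004, -0.0017]
```

View pics/wrist_b.png

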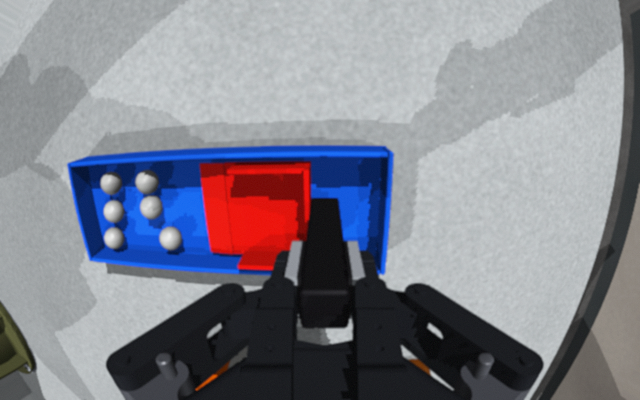

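The scoop (255,208) sits inside the tray with balls ahead at (111–170, 183–240). Now lowering to touch the floor.

jog_arm(
  deltas=[
    [[0.003, -0.001, 0, 0, 0, -0.0017, 0], [0.006, -0.001, 0, 0, 0, -0.0017, 0], [0.008, -0.001, 0, 0, 0, -0.0017, 0], [0.009, -0.001, 0, 0, 0, -0.0017, 0], [0.01, -0.001, 0, 0, 0, -0.0017, 0], [0.01, -0.001, 0, 0, 0, -0.0017, 0]],
  ],
)

```text
time_s: 6.5
tool_pos: [0.6503, 0.2436, 0.1012]
tool_rot: [[0.001, 1.0, -0.022], [0.001, -0.022, -1.0], [-1.0, 0.001, -0.001]]
ft_force: [-2.6, -1.9, 9.7]
opening: 0.0191
```

```bash
python3 - <<'E'
from h import *
from cell import bot
s=bot.sense();st(s)
E
```

```text
t 6.5 pos [0.6503 0.2436 0.1012] F [-2.6 -1.9  9.7] M [-0.36  0.99 -0.  ] op 0.0191
R [[0.001, 1.0, -0.022], [0.001, -0.022, -1.0], [-1.0, 0.001, -0.001]] j [ 20.5  32.9  -0.3  56.7   0.  111.8]
```

jog_arm(
  deltas=[
    [[-0.0005, -0.006, 0, 0, 0, 0, 0], [-0.0005, -0.014, 0, 0, 0, 0, 0], [-0.0005, -0.022, 0, 0, 0, 0, 0], [-0.0005, -0.03, 0, 0, 0, 0, 0], [-0.0005, -0.038, 0, 0, 0, 0, 0], [-0.0005, -0.046, 0, 0, 0, 0, 0], [-0.0005, -0.053, 0, 0, 0, 0, 0], [-0.0005, -0.06, 0, 0, 0, 0, 0], [-0.0005, -0.067, 0, 0, 0, 0, 0], [-0.0005, -0.074, 0, 0, 0, 0, 0], [-0.0005, -0.08, 0, 0, 0, 0, 0], [-0.0005, -0.083, 0, 0, 0, 0, 0]],
  ],
)

```text
time_s: 7.7
tool_pos: [0.5666, 0.2454, 0.1016]
tool_rot: [[0.001, 1.0, -0.021], [0.001, -0.021, -1.0], [-1.0, 0.001, -0.001]]
ft_force: [0.7, -0.2, -0.8]
opening: 0.0193
```

```bash
python3 look.py c wrist side
```

```text
t 7.8 pos [0.5669 0.2454 0.1017] F [-0.4  0.5 -1.7] M [ 0.07 -0.    0.01] op 0.0193
R [[0.001, 1.0, -0.021], [0.001, -0.021, -1.0], [-1.0, 0.001, -0.001]] j [ 23.4  25.3 -12.7  51.9   0.  114.6]
```

View pics/wrist_c.png

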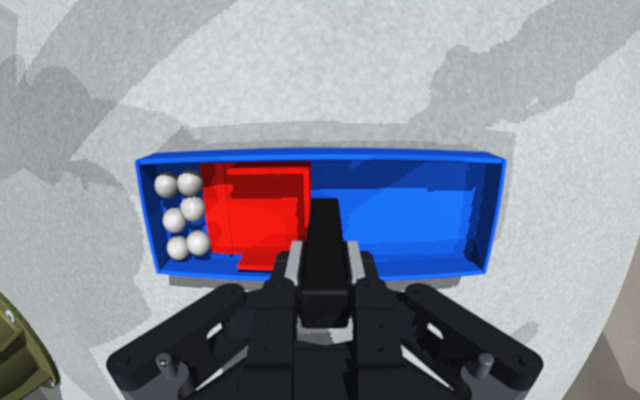

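Balls are gathered against the end wall (165–200, 185–247), lip at column 203. Pushing on.

jog_arm(
  deltas=[
    [[0.001, -0.003, 0, 0, 0, 0, 0], [0.001, -0.007, 0, 0, 0, 0, 0], [0.001, -0.011, 0, 0, 0, 0, 0], [0.001, -0.015, 0, 0, 0, 0, 0], [0.001, -0.019, 0, 0, 0, 0, 0], [0.001, -0.022, 0, 0, 0, 0, 0], [0.001, -0.025, 0, 0, 0, 0, 0], [0.001, -0.028, 0, 0, 0, 0, 0], [0.001, -0.031, 0, 0, 0, 0, 0], [0.001, -0.033, 0, 0, 0, 0, 0], [0.001, -0.034, 0, 0, 0, 0, 0]],
  ],
)

```text
time_s: 8.9
tool_pos: [0.5344, 0.2466, 0.1017]
tool_rot: [[0.005, 1.0, -0.021], [0.001, -0.021, -1.0], [-1.0, 0.005, -0.002]]
ft_force: [6.4, 0.7, 4.7]
opening: 0.0194
```

```bash
python3 look.py d wrist
```

```text
t 8.95 pos [0.5343 0.2465 0.1017] F [6.8 0.4 4.7] M [-0.08 -1.34 -0.03] op 0.0189
R [[0.005, 1.0, -0.022], [0.001, -0.022, -1.0], [-1.0, 0.005, -0.002]] j [ 24.8  22.3 -17.2  50.1  -0.  116. ]
```

View pics/wrist_d.png

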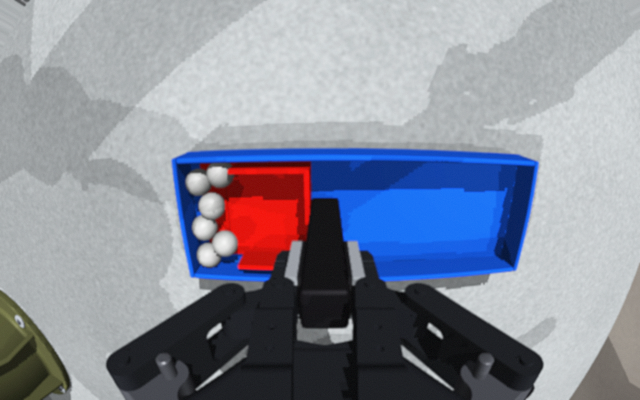

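```bash
cat > balls.py <<'E'
import sys
from fit import *
w=load(sys.argv[1]);s=w["s"];W=wcloud(w,s);h=cv2.cvtColor(w["image"],cv2.COLOR_RGB2HSV)
p=(W-s["tool_pos"])@s["tool_rot"]
inb=(p[...,0]>.055)&(p[...,0]<.1)&(p[...,1]<-.02)&(p[...,1]>-.14)&(abs(p[...,2])<.06)&(h[...,1]<70)&(h[...,2]>60)
inb=cv2.erode(inb.astype(np.uint8),np.ones((3,3)))
k,l,q,ce=cv2.connectedComponentsWithStats(inb)
C=[-0.121,0,-.077]
for i in range(1,k):
    if q[i,4]>20:
        m=p[l==i].mean(0);r=m-C;r/=np.linalg.norm(r);c=m+r*.006
        print(q[i],"scoop frame x,y:",np.round([-(c[1]+.0532)+.002,c[2]-.001,.0965-c[0]],4))
E
python3 balls.py wrist_d
```

```text
[ 186  164   50  102 2373] scoop frame x,y: [0.0343 0.0006 0.0137]
```

```bash
cat > balls.py <<'E'
import sys
from fit import *
w=load(sys.argv[1]);s=w["s"];W=wcloud(w,s);h=cv2.cvtColor(w["image"],cv2.COLOR_RGB2HSV)
p=(W-s["tool_pos"])@s["tool_rot"]
inb=(p[...,0]>.04)&(p[...,0]<.1)&(p[...,1]<-.015)&(p[...,1]>-.14)&(abs(p[...,2])<.06)&(h[...,1]<70)&(h[...,2]>60)
g=cv2.resize(inb.astype(np.uint8)*255,None,fx=3,fy=3);g=cv2.GaussianBlur(g,(5,5),0)
c=cv2.HoughCircles(g,cv2.HOUGH_GRADIENT,1,45,param1=100,param2=8,minRadius=30,maxRadius=48)
for u,v,r in c[0]:
    u/=3;v/=3;m=np.nanmedian(p[int(v)-1:int(v)+3,int(u)-1:int(u)+3].reshape(-1,3),0);d=m-[-.121,0,-.077];d/=np.linalg.norm(d);q=m+d*.01
    print((round(u),round(v),round(r/3,1)),"scoop frame:",np.round([-(q[1]+.0532)+.002,q[2]-.001,.0965-q[0]],4))
E
python3 balls.py wrist_d
```

```text
(209, 254, np.float32(12.6)) scoop frame: [0.0411 0.0354 0.0105]
(210, 206, np.float32(13.8)) scoop frame: [ 0.0334 -0.0067  0.0125]
(204, 227, np.float32(12.4)) scoop frame: [0.0412 0.0116 0.011 ]
(224, 244, np.float32(13.2)) scoop frame: [0.0264 0.0232 0.0134]
(199, 182, np.float32(13.6)) scoop frame: [ 0.0406 -0.024   0.0107]
(172, 190, np.float32(15.4)) scoop frame: [ 0.0787 -0.0118 -0.0131]
(170, 149, np.float32(13.6)) scoop frame: [ 0.0751 -0.046  -0.0131]
(178, 216, np.float32(15.8)) scoop frame: [ 0.0763  0.0116 -0.0121]
(184, 240, np.float32(15.8)) scoop frame: [0.0576 0.0204 0.0173]
(170, 165, np.float32(14.7)) scoop frame: [ 0.0764 -0.0334 -0.0124]
(162, 205, np.float32(14.3)) scoop frame: [ 0.0908  0.0012 -0.0122]
(156, 184, np.float32(14.3)) scoop frame: [ 0.093  -0.0174 -0.0123]
(220, 174, np.float32(12.3)) scoop frame: [ 0.0228 -0.0302  0.0134]
(181, 138, np.float32(11.6)) scoop frame: [ 0.0642 -0.0543 -0.0128]
(186, 153, np.float32(15.8)) scoop frame: [ 0.0567 -0.0439 -0.0074]
(184, 256, np.float32(12.4)) scoop frame: [ 0.0763  0.0493 -0.0117]
(164, 133, np.float32(10
[... 227 characters left out ...]
929  0.0172 -0.0121]
(165, 258, np.float32(15.4)) scoop frame: [ 0.0977  0.0541 -0.0116]
(151, 169, np.float32(14.7)) scoop frame: [ 0.0959 -0.0306 -0.0128]
(192, 128, np.float32(14.3)) scoop frame: [ 0.054  -0.0625 -0.0136]
(218, 150, np.float32(13.2)) scoop frame: [ 0.0322 -0.0436 -0.0104]
(148, 151, np.float32(15.4)) scoop frame: [ 0.0969 -0.0458 -0.0128]
(184, 202, np.float32(11.9)) scoop frame: [ 0.0554 -0.0095  0.0121]
(274, 140, np.float32(11.7)) scoop frame: [-0.0125 -0.0496 -0.0147]
(178, 273, np.float32(10.5)) scoop frame: [ 0.0863  0.0686 -0.0114]
(266, 128, np.float32(11.4)) scoop frame: [-0.0066 -0.0597 -0.0146]
(290, 138, np.float32(12.3)) scoop frame: [-0.024  -0.0516 -0.0147]
```

jog_arm(
  deltas=[
    [[0, 0.003, -0.001, 0, 0, 0, 0], [0, 0.003, -0.003, 0, 0, 0, 0], [0, 0.003, -0.005, 0, 0, 0, 0], [0, 0.002, -0.005, 0, 0, 0, 0], [0, 0, -0.005, 0, 0, 0, 0], [0, -0.002, -0.005, 0, 0, 0, 0], [0, -0.004, -0.005, 0, 0, 0, 0], [0, -0.006, -0.005, 0, 0, 0, 0], [0, -0.007, -0.005, 0, 0, 0, 0]],
  ],
)

```text
time_s: 9.85
tool_pos: [0.5284, 0.2514, 0.1019]
tool_rot: [[0.007, 1.0, -0.022], [0.0, -0.022, -1.0], [-1.0, 0.007, -0.001]]
ft_force: [5.9, -1.7, 2.4]
opening: 0.0191
```

```bash
python3 look.py e wrist; python3 balls.py wrist_e | awk '{if(/ 0\.01[0-9]+\]$/)print}'
```

```text
t 9.9 pos [0.5283 0.2515 0.1019] F [ 4.7 -1.9  2.9] M [-0.49 -1.33  0.  ] op 0.0192
R [[0.007, 1.0, -0.022], [0.001, -0.022, -1.0], [-1.0, 0.007, -0.001]] j [ 2.550e+01  2.190e+01 -1.780e+01  4.990e+01 -1.000e-01  1.168e+02]
(235, 245, np.float32(12.7)) scoop frame: [0.0171 0.0253 0.0124]
(212, 232, np.float32(12.4)) scoop frame: [0.0356 0.0144 0.0117]
(208, 206, np.float32(12.8)) scoop frame: [ 0.0353 -0.0059  0.0117]
(231, 186, np.float32(13.2)) scoop frame: [ 0.0156 -0.021   0.0123]
(205, 181, np.float32(13.0)) scoop frame: [ 0.036  -0.0255  0.0116]
(188, 224, np.float32(15.4)) scoop frame: [0.0526 0.0068 0.0169]
(184, 190, np.float32(15.4)) scoop frame: [ 0.0516 -0.0197  0.0168]
(192, 206, np.float32(15.0)) scoop frame: [ 0.0492 -0.0065  0.0119]
(200, 262, np.float32(15.4)) scoop frame: [0.0488 0.0415 0.0133]
```

View pics/wrist_e.png

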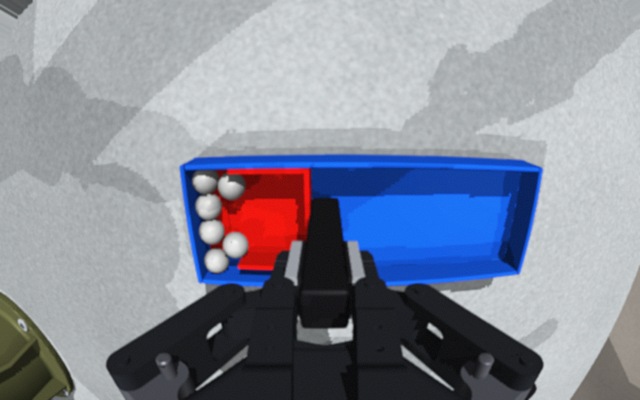

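jog_arm(
  deltas=[
    [[-0.0008, 0.0039, 0, 0, 0, -0.052, 0], [-0.0009, 0.0086, 0, 0, 0, -0.105, 0], [-0.0008, 0.0115, 0.001, 0, 0, -0.14, 0], [-0.0006, 0.0143, 0.001, 0, 0, -0.175, 0], [-0.0003, 0.017, 0.002, 0, 0, -0.21, 0], [0.0002, 0.0195, 0.002, 0, 0, -0.244, 0], [0.0008, 0.022, 0.002, 0, 0, -0.279, 0], [0.0015, 0.0242, 0.002, 0, 0, -0.314, 0], [0.0015, 0.0242, 0.002, 0, 0, -0.314, 0], [0.0015, 0.0242, 0.002, 0, 0, -0.314, 0]],
  ],
)

```text
time_s: 10.9
tool_pos: [0.5515, 0.2489, 0.0996]
tool_rot: [[-0.304, 0.952, -0.022], [0.007, -0.021, -1.0], [-0.953, -0.304, -0.0]]
ft_force: [-0.2, 0.3, -2.2]
opening: 0.0194
```

```bash
python3 look.py f wrist side;  python3 - <<'E'
from h import *
d=load("side_f");im=d["image"][180:360,200:420,::-1];cv2.imwrite("pics/side_f_c.png",cv2.resize(im,None,fx=3,fy=3,interpolation=cv2.INTER_CUBIC))
E
```

```text
t 11.0 pos [0.5514 0.2489 0.0999] F [ 0.2  0.6 -2.7] M [ 0.06 -0.55 -0.  ] op 0.0194
R [[-0.303, 0.953, -0.022], [0.007, -0.021, -1.0], [-0.953, -0.303, -0.0]] j [ 20.9  37.4   4.5  73.5   6.6 111.2]
```

View pics/wrist_f.png

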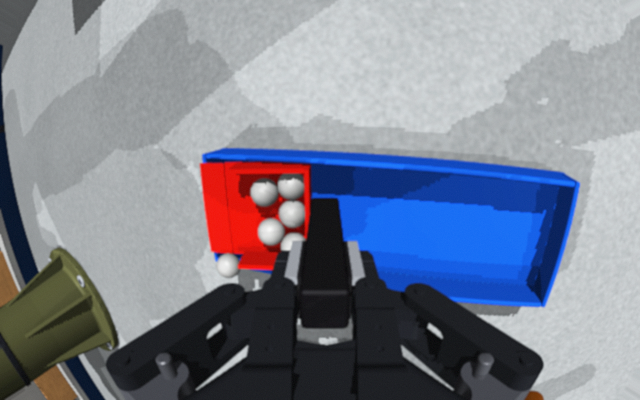

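View pics/side_f_c.png

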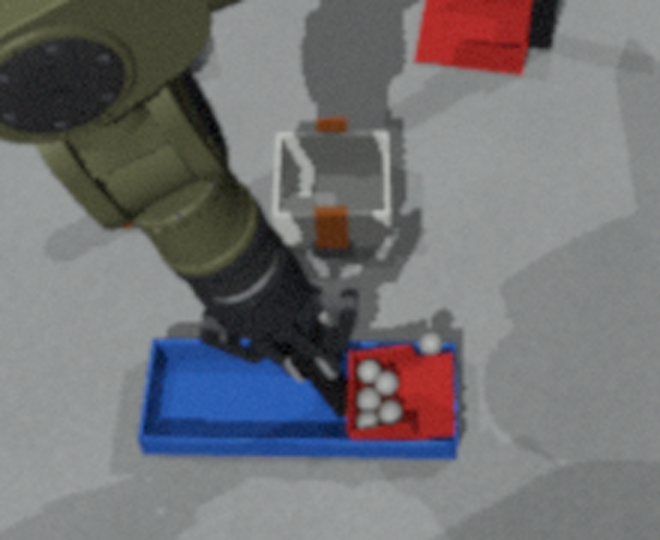

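```bash
python3 - <<'E'
from fit import *
w=load("wrist_f");s=w["s"];W=wcloud(w,s)
m=W[262:269,225:232].reshape(-1,3);print(np.round(np.nanmedian(m,0),4))
c=s["tool_pos"]+s["tool_rot"]@w["T_tool_cam"][:3,3];q=np.nanmedian(m,0);d=q-c;d/=np.linalg.norm(d);print("centre",q+d*.01)
d=load("side_f");C=cloud(d);u,v=200+430/3,180+343/3;print(u,v,np.round(np.nanmedian(C[int(v)-1:int(v)+2,int(u)-1:int(u)+2].reshape(-1,3),0),4))
E
python3 - <<'E'
from h import *
d=load("side_f");im=d["image"][270:340,300:370,::-1];cv2.imwrite("pics/side_f_d.png",cv2.resize(im,None,fx=8,fy=8,interpolation=cv2.INTER_CUBIC))
E
```

```text
[0.455  0.2098 0.0463]
centre [0.44946929 0.20511638 0.03936798]
343.33333333333337 294.3333333333333 [0.4508 0.2099 0.0483]
```

View pics/side_f_d.png

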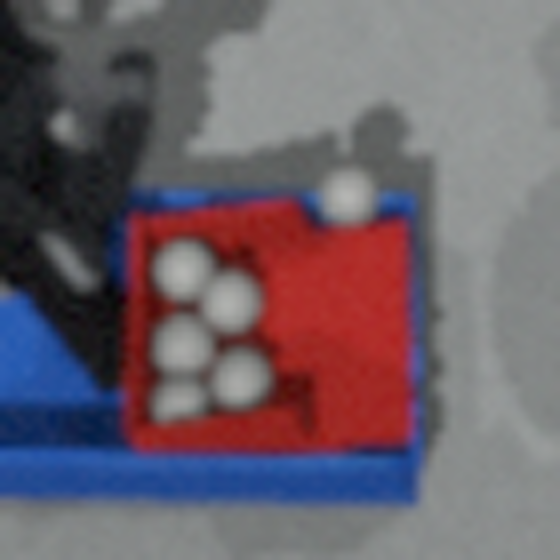

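Five balls are in the pan. The sixth (side crop at 345,195) is wedged on the tray rim beside the lip, with its centre at z≈39 mm. Lifting now could throw it out, so I'll lower the lip again to bring it back down.

```bash
cat > sc.py <<'E'
from h import *
from cell import bot
# scoop in tool: TCP at scoop (-51.2,-1,96.5)mm ; scoop x = -tool y, scoop z = -tool x, scoop y = tool z
def tcp_for(lip,yaw,th):
    """lip = world position of lip bottom centre (scoop 44,0,0); tool yaw deg; th mouth-up deg"""
    M=Rtool(yaw,th); off=np.array([-51.2-44,-1,96.5])/1e3
    S=np.stack([-M[:,1],M[:,2],-M[:,0]],1)
    return np.array(lip)+S@off,M
def lip_of(s):
    M=s["tool_rot"];S=np.stack([-M[:,1],M[:,2],-M[:,0]],1);o=-np.array([-51.2-44,-1,96.5])/1e3
    return s["tool_pos"]+S@o, np.degrees(np.arcsin(-M[2,1]))
E
python3 - <<'E'
from sc import *
s=bot.sense();l,t=lip_of(s);print(l,t)
for th,dy in [(15,0),(12,0),(9,0),(6,0),(6,-.006)]:
    lip=[l[0],l[1]+dy,.0045+.104*np.sin(np.radians(th))]
    p,M=tcp_for(lip,-1.25,th);print(th,delta(s,p,M))
E
```

```text
[0.4314252  0.25045893 0.03687128] 17.6622443887453
15 [0.0009, -0.0029, 0.0, 0.0003, -0.0002, 0.0465]
12 [0.0013, -0.0067, 0.0, 0.0003, -0.0002, 0.0988]
9 [0.0021, -0.0107, 0.0, 0.0003, -0.0002, 0.1512]
6 [0.0032, -0.0149, 0.0, 0.0003, -0.0002, 0.2035]
6 [0.0032, -0.0148, 0.006, 0.0003, -0.0002, 0.2035]
```

jog_arm(
  deltas=[
    [[0.0005, 0.0005, 0, 0, 0, 0.023, 0], [0.001, -0.001, 0, 0, 0, 0.047, 0], [0.001, -0.003, 0, 0, 0, 0.073, 0], [0.0013, -0.005, 0, 0, 0, 0.099, 0], [0.0017, -0.007, 0, 0, 0, 0.125, 0], [0.002, -0.009, 0, 0, 0, 0.151, 0], [0.0026, -0.011, 0, 0, 0, 0.177, 0], [0.003, -0.013, 0, 0, 0, 0.203, 0], [0.003, -0.013, 0, 0, 0, 0.203, 0]],
  ],
)

```text
time_s: 11.9
tool_pos: [0.5409, 0.2508, 0.1092]
tool_rot: [[-0.095, 0.995, -0.022], [0.008, -0.021, -1.0], [-0.995, -0.095, -0.006]]
ft_force: [3.6, -5.1, 42.2]
opening: 0.0191
```

```bash
python3 look.py g wrist side;  python3 - <<'E'
from sc import *
d=load("side_g");im=d["image"][270:340,300:370,::-1];cv2.imwrite("pics/side_g_d.png",cv2.resize(im,None,fx=6,fy=6,interpolation=cv2.INTER_CUBIC))
print(lip_of(bot.sense()))
E
```

```text
t 12.0 pos [0.541  0.2508 0.109 ] F [ 3.9 -3.6 43.7] M [-0.72  4.61  0.29] op 0.0191
R [[-0.096, 0.995, -0.022], [0.008, -0.021, -1.0], [-0.995, -0.096, -0.006]] j [ 23.5  26.7  -9.8  58.4   2.6 114.6]
(array([0.43702525, 0.25259264, 0.0220779 ]), np.float64(5.514345751169586))
```

View pics/wrist_g.png

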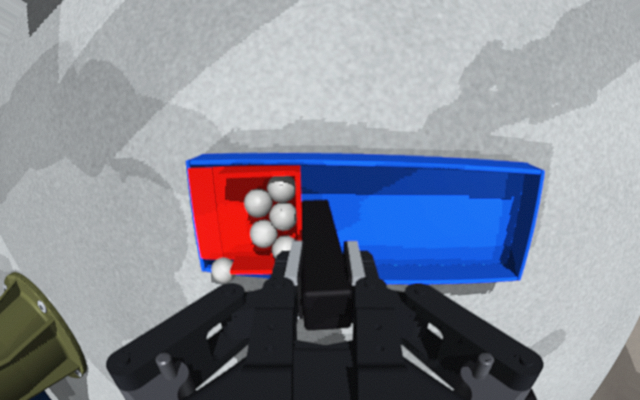

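View pics/side_g_d.png

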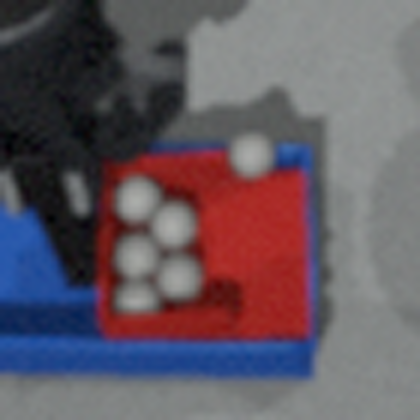

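jog_arm(
  deltas=[
    [[-0.003, 0.003, 0, 0, 0, -0.03, 0], [-0.006, 0.006, 0, 0, 0, -0.05, 0], [-0.006, 0.006, 0, 0, 0, -0.05, 0], [-0.006, 0.009, 0, 0, 0, -0.05, 0], [-0.006, 0.012, 0, 0, 0, -0.05, 0], [-0.006, 0.014, 0, 0, 0, -0.05, 0], [-0.006, 0.014, 0, 0, 0, -0.05, 0]],
  ],
)

```text
time_s: 12.7
tool_pos: [0.5555, 0.2504, 0.1132]
tool_rot: [[-0.146, 0.989, -0.022], [0.009, -0.021, -1.0], [-0.989, -0.146, -0.006]]
ft_force: [-0.7, -0.1, -2.4]
opening: 0.0188
```

```bash
python3 look.py h wrist side;  python3 - <<'E'
from sc import *
d=load("side_h");im=d["image"][270:340,300:370,::-1];cv2.imwrite("pics/side_h_d.png",cv2.resize(im,None,fx=6,fy=6,interpolation=cv2.INTER_CUBIC))
s=bot.sense();print(lip_of(s))
w=load("wrist_h");s=w["s"];W=wcloud(w,s);m=mask(w,"red")
p=(W[m]-s["tool_pos"])@s["tool_rot"]
f=p[(p[:,0]>.075)&(p[:,0]<.12)&(abs(p[:,2])<.03)&(p[:,1]<-.06)]
for _ in range(5):
    A=np.c_[f[:,1:],np.ones(len(f))];c=np.linalg.lstsq(A,f[:,0],rcond=None)[0];r=f[:,0]-A@c;f=f[abs(r)<max(.0015,np.std(r)*1.5)]
print("floor slope in tool",c,len(f)); print("lip y",np.percentile(p[:,1],1))
E
```

```text
t 12.8 pos [0.5554 0.2504 0.1133] F [-0.2  0.4 -2.5] M [-0.   -0.29 -0.04] op 0.0191
R [[-0.146, 0.989, -0.022], [0.009, -0.021, -1.0], [-0.989, -0.146, -0.006]] j [ 22.4  29.9  -4.3  63.4   3.7 113.4]
(array([0.44710912, 0.25222827, 0.03177962]), np.float64(8.402031795362822))
floor slope in tool [-0.02422592 -0.00575069  0.09079298] 2923
lip y nan
```

View pics/wrist_h.png

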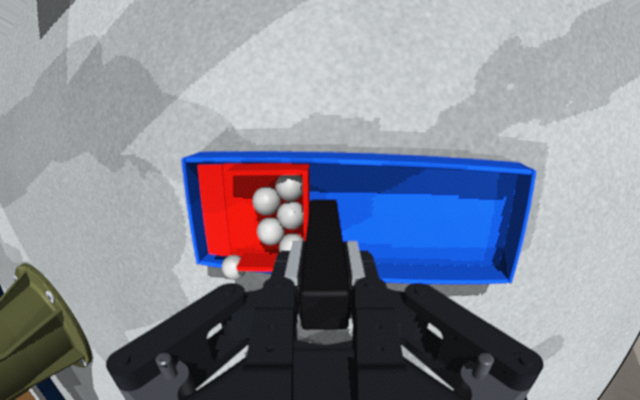

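View pics/side_h_d.png

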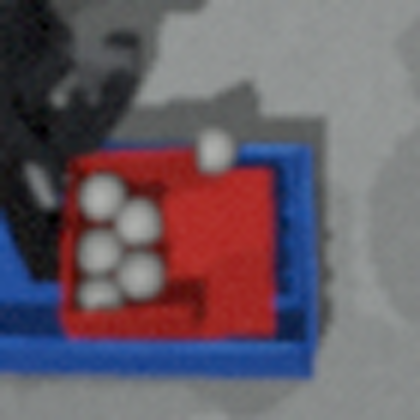

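jog_arm(
  deltas=[
    [[0.003, 0.0003, 0, 0, 0, 0, 0], [0.006, 0.0006, 0, 0, 0, 0, 0], [0.009, 0.001, 0, 0, 0, 0, 0], [0.011, 0.0015, 0, 0, 0, 0, 0], [0.011, 0.0015, 0.002, 0, 0, 0, 0], [0.011, 0.0015, 0.004, 0, 0, 0, 0], [0.011, 0.0015, 0.006, 0, 0, 0, 0], [0.011, 0.0015, 0.007, 0, 0, 0, 0]],
  ],
)

```text
time_s: 13.6
tool_pos: [0.5552, 0.2431, 0.1024]
tool_rot: [[-0.146, 0.989, -0.022], [0.009, -0.021, -1.0], [-0.989, -0.146, -0.006]]
ft_force: [0.7, 0.4, -3.2]
opening: 0.0192
```

```bash
python3 look.py i wrist side;  python3 - <<'E'
from sc import *
d=load("side_i");im=d["image"][270:340,300:370,::-1];cv2.imwrite("pics/side_i_d.png",cv2.resize(im,None,fx=6,fy=6,interpolation=cv2.INTER_CUBIC))
s=bot.sense();print(lip_of(s))
E
```

```text
t 13.7 pos [0.5552 0.2432 0.1023] F [ 0.1  0.8 -2.6] M [ 0.02 -0.31  0.02] op 0.0188
R [[-0.146, 0.989, -0.022], [0.009, -0.021, -1.0], [-0.989, -0.146, -0.006]] j [ 21.8  30.1  -5.5  62.    3.6 112.8]
(array([0.446925  , 0.24510537, 0.02075417]), np.float64(8.393074993732162))
```

View pics/wrist_i.png

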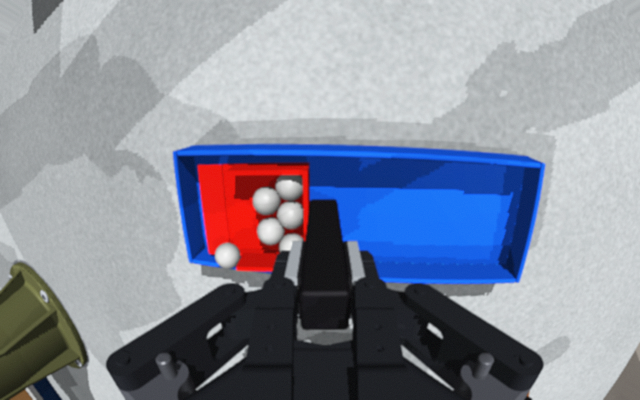

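View pics/side_i_d.png

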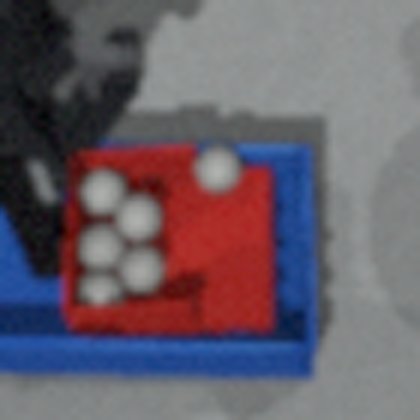

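```bash
python3 - <<'E'
from sc import *
s=bot.sense();l,t=lip_of(s)
for th,dz in [(10,.006),(13,.013),(16,.020),(20,.028),(20,.128)]:
    p,M=tcp_for([l[0]+.001,l[1]-.002,l[2]+dz],-1.25,th);print(th,delta(s,p,M))
E
```

```text
10 [-0.0034, 0.0028, 0.0014, 0.0007, -0.0059, -0.028]
13 [-0.0051, 0.0066, 0.0014, 0.0008, -0.0059, -0.0804]
16 [-0.0065, 0.01, 0.0014, 0.001, -0.0059, -0.1328]
20 [-0.0067, 0.0144, 0.0014, 0.0012, -0.0059, -0.2026]
20 [-0.1057, -0.0002, 0.0008, 0.0012, -0.0059, -0.2026]
```

jog_arm(
  deltas=[
    [[0, 0, 0.0015, 0, 0, 0, 0], [-0.0015, 0.0015, 0.0025, 0, -0.003, -0.014, 0], [-0.0034, 0.0028, 0.0025, 0, -0.006, -0.028, 0], [-0.0042, 0.0047, 0.0025, 0, -0.006, -0.054, 0], [-0.005, 0.0066, 0.0025, 0, -0.006, -0.08, 0], [-0.0058, 0.0083, 0.0025, 0, -0.006, -0.106, 0], [-0.0065, 0.01, 0.002, 0, -0.006, -0.133, 0], [-0.0066, 0.0122, 0.0015, 0, -0.006, -0.168, 0], [-0.0067, 0.0144, 0.0014, 0, -0.006, -0.203, 0], [-0.0067, 0.0144, 0.0014, 0, -0.006, -0.203, 0]],
  ],
)

```text
time_s: 14.7
tool_pos: [0.5714, 0.2413, 0.1059]
tool_rot: [[-0.343, 0.939, -0.021], [0.007, -0.02, -1.0], [-0.939, -0.343, 0.0]]
ft_force: [0.5, -0.1, -2.7]
opening: 0.0189
```

```bash
python3 look.py j wrist side;  python3 - <<'E'
from sc import *
d=load("side_j");im=d["image"][270:340,300:370,::-1];cv2.imwrite("pics/side_j_d.png",cv2.resize(im,None,fx=6,fy=6,interpolation=cv2.INTER_CUBIC))
s=bot.sense();print(lip_of(s))
E
```

```text
t 14.8 pos [0.5708 0.2415 0.1064] F [-0.1 -0.4 -2. ] M [ 0.01 -0.73  0.01] op 0.019
R [[-0.342, 0.939, -0.021], [0.007, -0.02, -1.0], [-0.94, -0.342, -0.0]] j [ 19.5  40.8  10.7  78.7   6.9 109.5]
(array([0.44833893, 0.2430249 , 0.04827284]), np.float64(20.00346245887349))
```

View pics/wrist_j.png

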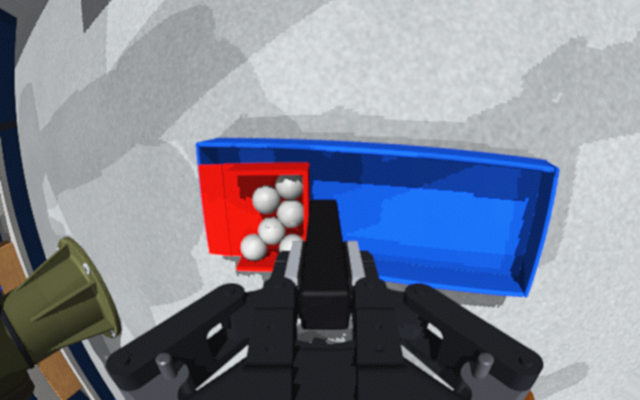

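View pics/side_j_d.png

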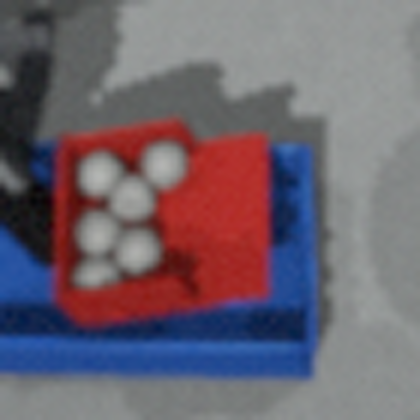

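All six balls are in the pan (254–291, 187–247). Lifting and carrying to the case.

```bash
python3 - <<'E'
from sc import *
s=bot.sense();l,t=lip_of(s)
for lip,y in [([l[0],l[1],.15],-1.25),([l[0]+.03,.2,.19],-1.25),([.59,.0355,.19],.6)]:
    p,M=tcp_for(lip,y,20);print(np.round(p,3),delta(s,p,M))
E
```

```text
[0.571 0.241 0.208] [-0.0956, -0.0348, 0.0001, 0.0009, 0.0003, 0.0001]
[0.601 0.198 0.248] [-0.1438, -0.0195, 0.0425, 0.0009, 0.0003, 0.0001]
[0.712 0.038 0.248] [-0.1831, 0.0886, 0.2007, -0.0294, -0.0107, 0.0001]
```

jog_arm(
  deltas=[
    [[-0.01, -0.0036, 0, 0, 0, 0, 0], [-0.03, -0.011, 0, 0, 0, 0, 0], [-0.055, -0.02, 0, 0, 0, 0, 0], [-0.08, -0.029, 0, 0, 0, 0, 0], [-0.1, -0.032, 0.01, 0, 0, 0, 0], [-0.12, -0.025, 0.025, 0, 0, 0, 0], [-0.14, -0.01, 0.045, -0.005, -0.002, 0, 0], [-0.15, 0.01, 0.07, -0.01, -0.004, 0, 0], [-0.16, 0.03, 0.1, -0.015, -0.006, 0, 0], [-0.168, 0.05, 0.13, -0.02, -0.008, 0, 0], [-0.175, 0.067, 0.16, -0.025, -0.009, 0, 0], [-0.18, 0.08, 0.185, -0.029, -0.011, 0, 0]],
  ],
)

```text
time_s: 16.0
tool_pos: [0.7043, 0.052, 0.2495]
tool_rot: [[-0.34, 0.94, 0.01], [-0.004, 0.009, -1.0], [-0.94, -0.34, 0.0]]
ft_force: [-0.1, -0.2, -1.9]
opening: 0.019
```

```bash
python3 - <<'E'
from sc import *
s=bot.sense();st(s);l,t=lip_of(s);print(l,t)
for lip,th in [([.59,.0355,.13],15),([.585,.0355,.11],10),([.58,.0355,.10],5),([.575,.0355,.09],0),([.57,.0355,.08],-5)]:
    p,M=tcp_for(lip,.6,th);print(th,np.round(p,3),delta(s,p,M))
E
```

```text
t 16.0 pos [0.7043 0.052  0.2495] F [-0.1 -0.2 -1.9] M [ 0.03 -0.77  0.02] op 0.019
R [[-0.34, 0.94, 0.01], [-0.004, 0.009, -1.0], [-0.94, -0.34, 0.0]] j [  3.8  52.5  51.  108.3   1.1  93. ]
[0.58192455 0.04980946 0.19116266] 19.902400281638894
15 [0.707 0.038 0.199] [0.047, 0.0197, 0.0143, -0.0008, 0.0002, 0.0856]
10 [0.695 0.038 0.189] [0.0604, 0.0124, 0.0143, -0.0008, 0.0002, 0.1728]
5 [0.683 0.038 0.188] [0.0652, 0.0011, 0.0142, -0.0007, 0.0003, 0.2601]
0 [0.67  0.037 0.186] [0.0709, -0.0107, 0.0142, -0.0007, 0.0003, 0.3474]
-5 [0.656 0.037 0.184] [0.0775, -0.023, 0.0141, -0.0007, 0.0003, 0.4346]
```

jog_arm(
  deltas=[
    [[0.02, 0.008, 0.006, 0, 0, 0.03, 0], [0.04, 0.016, 0.012, 0, 0, 0.06, 0], [0.05, 0.018, 0.0143, 0, 0, 0.09, 0], [0.055, 0.016, 0.0143, 0, 0, 0.13, 0], [0.0604, 0.0124, 0.0143, 0, 0, 0.173, 0], [0.0604, 0.0124, 0.0143, 0, 0, 0.173, 0], [0.0604, 0.0124, 0.0143, 0, 0, 0.173, 0]],
  ],
)

```text
time_s: 16.7
tool_pos: [0.6953, 0.0378, 0.1902]
tool_rot: [[-0.173, 0.985, 0.01], [-0.002, 0.01, -1.0], [-0.985, -0.173, 0.0]]
ft_force: [-0.7, 0.2, -2.5]
opening: 0.0194
```

```bash
python3 look.py k wrist side;  python3 - <<'E'
from sc import *
d=load("side_k");im=d["image"][180:290,240:400,::-1];cv2.imwrite("pics/side_k_d.png",cv2.resize(im,None,fx=4,fy=4,interpolation=cv2.INTER_CUBIC))
s=bot.sense();print(lip_of(s))
for th in (5,0,-5,-10,-15,-20,-25,-30,-35,-40):
    f=(10-th)/50
    lip=[.585-.0224*f,.0355,.11-.052*f]
    p,M=tcp_for(lip,.6,th);print(th,np.round(p,3),delta(s,p,M))
E
```

```text
t 16.8 pos [0.6963 0.0378 0.1895] F [ 0.7 -0.2 -3.2] M [ 0.03 -0.48  0.01] op 0.0192
R [[-0.172, 0.985, 0.01], [-0.002, 0.01, -1.0], [-0.985, -0.172, 0.0]] j [ 2.9 39.3 21.6 82.2  0.4 92.3]
(array([0.58591632, 0.03565209, 0.11088753]), np.float64(9.930866016781241))
5 [0.686 0.038 0.193] [-0.0013, -0.0107, 0.0001, -0.0006, 0.0003, 0.0861]
0 [0.676 0.037 0.196] [-0.0029, -0.0214, 0.0001, -0.0005, 0.0003, 0.1733]
-5 [0.665 0.037 0.199] [-0.0037, -0.0328, 0.0001, -0.0005, 0.0004, 0.2606]
-10 [0.653 0.037 0.201] [-0.0036, -0.0446, 0.0, -0.0005, 0.0004, 0.3479]
-15 [0.641 0.037 0.202] [-0.0026, -0.0568, 0.0, -0.0005, 0.0004, 0.4351]
-20 [0.628 0.037 0.202] [-0.0005, -0.0695, 0.0, -0.0005, 0.0004, 0.5224]
-25 [0.615 0.037 0.201] [0.0025, -0.0823, -0.0, -0.0005, 0.0005, 0.6097]
-30 [0.601 0.037 0.2  ] [0.0065, -0.0954, -0.0, -0.0004, 0.0005, 0.6969]
-35 [0.587 0.037 0.197] [0.0116, -0.1085, -0.0, -0.0004, 0.0005, 0.7842]
-40 [0.573 0.037 0.193] [0.0176, -0.1216, -0.0001, -0.0004, 0.0005, 0.8715]
```

View pics/wrist_k.png

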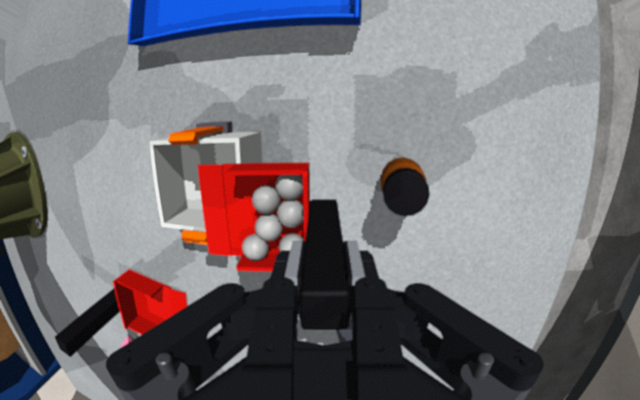

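View pics/side_k_d.png

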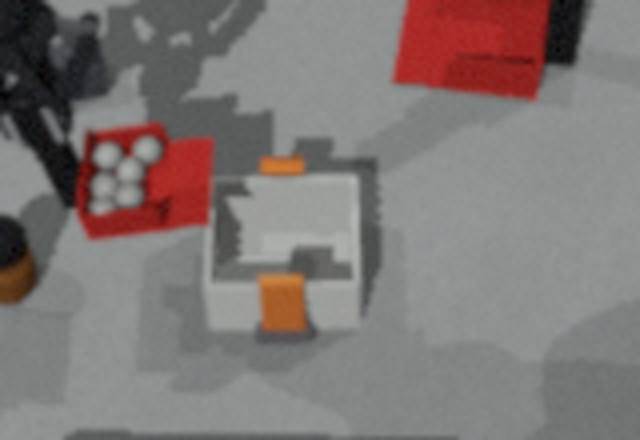

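```bash
python3 - <<'E'
from sc import *
s=bot.sense();print(lip_of(s))
for th,z in ((8,.1),(5,.085),(0,.075),(-5,.07),(-10,.068),(-15,.065),(-20,.063),(-25,.06),(-30,.058),(-36,.056),(-42,.055)):
    p,M=tcp_for([.565,.0355,z] if th<8 else [.575,.0355,z],.6,th);print(th,np.round(p,3),delta(s,p,M))
E
```

```text
(array([0.58591632, 0.03565209, 0.11088753]), np.float64(9.930866016781241))
8 [0.683 0.038 0.182] [0.0095, -0.0122, 0.0, -0.0006, 0.0003, 0.0337]
5 [0.668 0.038 0.173] [0.0213, -0.0248, -0.0001, -0.0006, 0.0003, 0.0861]
0 [0.66  0.037 0.172] [0.024, -0.0325, -0.0001, -0.0005, 0.0003, 0.1733]
-5 [0.651 0.037 0.174] [0.0226, -0.0416, -0.0001, -0.0005, 0.0004, 0.2606]
-10 [0.642 0.037 0.18 ] [0.0192, -0.0518, -0.0001, -0.0005, 0.0004, 0.3479]
-15 [0.632 0.037 0.183] [0.0177, -0.0622, -0.0001, -0.0005, 0.0004, 0.4351]
-20 [0.621 0.037 0.186] [0.0161, -0.0732, -0.0001, -0.0005, 0.0004, 0.5224]
-25 [0.61  0.037 0.188] [0.0166, -0.0842, -0.0, -0.0005, 0.0005, 0.6097]
-30 [0.599 0.037 0.189] [0.0171, -0.0956, -0.0, -0.0004, 0.0005, 0.6969]
-36 [0.585 0.037 0.19 ] [0.0187, -0.1095, -0.0, -0.0004, 0.0005, 0.8016]
-42 [0.571 0.037 0.19 ] [0.0207, -0.1234, -0.0, -0.0004, 0.0005, 0.9064]
```

jog_arm(
  deltas=[
    [[0.005, -0.006, 0, 0, 0, 0.015, 0], [0.0095, -0.012, 0, 0, 0, 0.034, 0], [0.016, -0.018, 0, 0, 0, 0.06, 0], [0.021, -0.025, 0, 0, 0, 0.086, 0], [0.023, -0.029, 0, 0, 0, 0.13, 0], [0.024, -0.0325, 0, 0, 0, 0.173, 0], [0.023, -0.037, 0, 0, 0, 0.217, 0], [0.0226, -0.0416, 0, 0, 0, 0.26, 0], [0.021, -0.047, 0, 0, 0, 0.304, 0], [0.019, -0.052, 0, 0, 0, 0.348, 0], [0.018, -0.057, 0, 0, 0, 0.391, 0], [0.0177, -0.0622, 0, 0, 0, 0.435, 0]],
  ],
)

```text
time_s: 18.0
tool_pos: [0.6329, 0.0373, 0.1836]
tool_rot: [[0.26, 0.965, 0.01], [0.002, 0.01, -1.0], [-0.966, 0.26, 0.0]]
ft_force: [0.2, 0.2, -2.6]
opening: 0.019
```

```bash
python3 - <<'E'
from sc import *
s=bot.sense();st(s);print(lip_of(s))
for th,z in ((-20,.063),(-25,.06),(-30,.058),(-36,.056),(-42,.055)):
    p,M=tcp_for([.565,.0355,z],.6,th);print(th,np.round(p,3),delta(s,p,M))
E
```

```text
t 18.0 pos [0.6329 0.0373 0.1836] F [ 0.2  0.2 -2.6] M [ 0.01  0.24 -0.02] op 0.019
R [[0.26, 0.965, 0.01], [0.002, 0.01, -1.0], [-0.966, 0.26, 0.0]] j [  3.8  12.3 -21.6  41.   -0.8  93.1]
(array([0.56617106, 0.03560641, 0.06563948]), np.float64(-15.093847499924115))
-20 [0.621 0.037 0.186] [-0.0055, -0.0104, 0.0001, -0.0003, 0.0004, 0.0856]
-25 [0.61  0.037 0.188] [-0.0098, -0.0206, 0.0001, -0.0003, 0.0004, 0.1729]
-30 [0.599 0.037 0.189] [-0.0142, -0.0311, 0.0001, -0.0003, 0.0004, 0.2602]
-36 [0.585 0.037 0.19 ] [-0.0186, -0.0443, 0.0001, -0.0003, 0.0004, 0.3649]
-42 [0.571 0.037 0.19 ] [-0.0227, -0.0579, 0.0001, -0.0003, 0.0004, 0.4696]
```

jog_arm(
  deltas=[
    [[-0.003, -0.005, 0, 0, 0, 0.043, 0], [-0.0055, -0.0104, 0, 0, 0, 0.086, 0], [-0.0077, -0.0155, 0, 0, 0, 0.13, 0], [-0.0098, -0.0206, 0, 0, 0, 0.173, 0], [-0.012, -0.026, 0, 0, 0, 0.217, 0], [-0.0142, -0.0311, 0, 0, 0, 0.26, 0], [-0.0164, -0.0377, 0, 0, 0, 0.313, 0], [-0.0186, -0.0443, 0, 0, 0, 0.365, 0], [-0.0207, -0.051, 0, 0, 0, 0.418, 0], [-0.0227, -0.0579, 0, 0, 0, 0.47, 0], [-0.0227, -0.0579, 0, 0, 0, 0.47, 0], [-0.0227, -0.0579, 0, 0, 0, 0.47, 0]],
  ],
)

```text
time_s: 19.2
tool_pos: [0.572, 0.0368, 0.1912]
tool_rot: [[0.669, 0.743, 0.01], [0.007, 0.008, -1.0], [-0.743, 0.669, 0.0]]
ft_force: [-0.6, -0.4, -0.7]
opening: 0.019
```

```bash
python3 look.py l wrist side;  python3 - <<'E'
from sc import *
d=load("side_l");im=d["image"][180:290,240:400,::-1];cv2.imwrite("pics/side_l_d.png",cv2.resize(im,None,fx=4,fy=4,interpolation=cv2.INTER_CUBIC))
E
```

```text
t 19.3 pos [0.573  0.0368 0.192 ] F [-0.5 -0.1 -0.5] M [-0.06  0.81 -0.02] op 0.0191
R [[0.67, 0.742, 0.01], [0.007, 0.008, -1.0], [-0.742, 0.67, 0.0]] j [  5.4  -7.7 -56.3  -0.6  -3.3  93.6]
```

View pics/wrist_l.png

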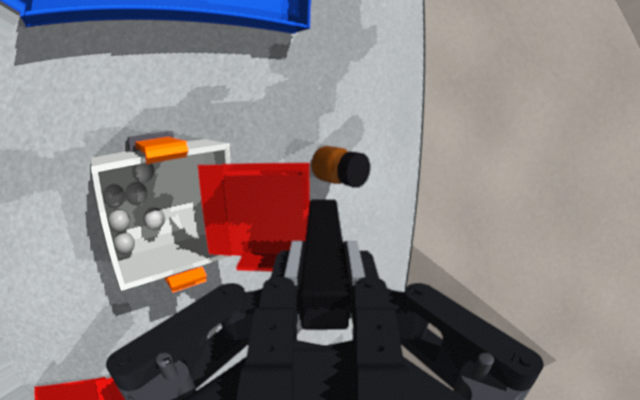

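View pics/side_l_d.png

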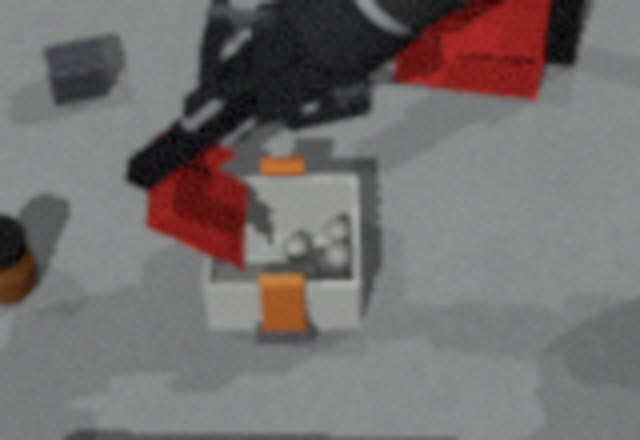

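All six balls are in the case (wrist view 110–155, 170–245). Taking the scoop back.

```bash
python3 - <<'E'
from sc import *
s=bot.sense();st(s)
for p,y,th in [([.60,.0375,.23],.6,-28),([.64,.037,.24],.6,-5),([.65,-.03,.24],-2,1),([.64,-.09,.22],-5,1),([.62,-.2277,.18],-12,1)]:
    print(delta(s,p,Rtool(y,th)))
E
```

```text
t 19.3 pos [0.573  0.0368 0.192 ] F [-0.5 -0.1 -0.5] M [-0.06  0.81 -0.02] op 0.0191
R [[0.67, 0.742, 0.01], [0.007, 0.008, -1.0], [-0.742, 0.67, 0.0]] j [  5.4  -7.7 -56.3  -0.6  -3.3  93.6]
[-0.0101, 0.0455, -0.0004, -0.0003, 0.0003, -0.2458]
[0.0093, 0.0819, 0.0005, -0.0003, 0.0003, -0.6472]
[0.0155, 0.0888, 0.0676, 0.0432, -0.016, -0.7518]
[0.0233, 0.0675, 0.1275, 0.0934, -0.0348, -0.7513]
[0.0386, 0.0248, 0.265, 0.2105, -0.0787, -0.7489]
```

jog_arm(
  deltas=[
    [[-0.004, 0.015, 0, 0, 0, -0.08, 0], [-0.008, 0.03, 0, 0, 0, -0.16, 0], [-0.01, 0.0455, 0, 0, 0, -0.246, 0], [-0.005, 0.057, 0, 0, 0, -0.35, 0], [0.002, 0.069, 0, 0, 0, -0.5, 0], [0.009, 0.082, 0.001, 0, 0, -0.647, 0], [0.012, 0.086, 0.035, 0.02, -0.008, -0.7, 0], [0.0155, 0.0888, 0.068, 0.043, -0.016, -0.752, 0], [0.02, 0.078, 0.1, 0.07, -0.026, -0.752, 0], [0.0233, 0.0675, 0.13, 0.093, -0.035, -0.751, 0], [0.029, 0.053, 0.175, 0.13, -0.05, -0.751, 0], [0.034, 0.04, 0.22, 0.17, -0.065, -0.75, 0]],
  ],
)

```text
time_s: 20.5
tool_pos: [0.6289, -0.1843, 0.1934]
tool_rot: [[-0.017, 0.986, -0.168], [0.001, -0.168, -0.986], [-1.0, -0.017, 0.001]]
ft_force: [-0.4, -0.6, -1.1]
opening: 0.0192
```

```bash
python3 - <<'E'
from sc import *
s=bot.sense();st(s)
for z in (.18,.12,.10,.098): print(delta(s,[.6186,-.2277,z],Rtool(-12,1.2)))
E
```

```text
t 20.5 pos [ 0.6289 -0.1843  0.1934] F [-0.4 -0.6 -1.1] M [-0.02 -0.06 -0.01] op 0.0192
R [[-0.017, 0.986, -0.168], [0.001, -0.168, -0.986], [-1.0, -0.017, 0.001]] j [-16.2  26.2   1.4  66.1  -0.2  83.4]
[0.0135, -0.0027, 0.0445, 0.041, 0.0021, -0.0044]
[0.0735, -0.0017, 0.0444, 0.041, 0.0021, -0.0044]
[0.0935, -0.0013, 0.0444, 0.041, 0.0021, -0.0044]
[0.0955, -0.0013, 0.0444, 0.041, 0.0021, -0.0044]
```

jog_arm(
  deltas=[
    [[0.01, -0.0027, 0.025, 0.02, 0.001, -0.004, 0], [0.0135, -0.0027, 0.0445, 0.041, 0.002, -0.004, 0], [0.03, -0.002, 0.0445, 0.041, 0.002, -0.004, 0], [0.05, -0.002, 0.0444, 0.041, 0.002, -0.004, 0], [0.07, -0.0017, 0.0444, 0.041, 0.002, -0.004, 0], [0.082, -0.0015, 0.0444, 0.041, 0.002, -0.004, 0], [0.088, -0.0013, 0.0444, 0.041, 0.002, -0.004, 0], [0.091, -0.0013, 0.0444, 0.041, 0.002, -0.004, 0], [0.092, -0.0013, 0.0444, 0.041, 0.002, -0.004, 0], [0.093, -0.0013, 0.0444, 0.041, 0.002, -0.004, 0]],
  ],
)

```text
time_s: 21.5
tool_pos: [0.6194, -0.2278, 0.1014]
tool_rot: [[-0.019, 0.978, -0.208], [0.004, -0.208, -0.978], [-1.0, -0.019, 0.0]]
ft_force: [-0.2, 0.1, -0.7]
opening: 0.0188
```

```bash
python3 look.py m wrist; python3 - <<'E'
from sc import *
w=load("wrist_m");s=w["s"];W=wcloud(w,s);m=mask(w,"red")&(abs(W[...,0]-.57)<.06)&(abs(W[...,1]+.215)<.06)
f=W[m];f=f[(f[:,2]<.015)&(f[:,0]<.58)]
for _ in range(5):
    A=np.c_[f[:,:2],np.ones(len(f))];c=np.linalg.lstsq(A,f[:,2],rcond=None)[0];r=f[:,2]-A@c;f=f[abs(r)<max(.001,np.std(r)*1.5)]
print(c,len(f),f.mean(0))
E
```

```text
t 21.55 pos [ 0.6192 -0.2278  0.1012] F [ 0.7 -0.1 -1.3] M [ 0.01 -0.09 -0.01] op 0.0189
R [[-0.019, 0.978, -0.208], [0.004, -0.208, -0.978], [-1.0, -0.019, 0.0]] j [-20.1  30.4  -4.6  56.1  -0.2  81.9]
[-0.02266451 -0.00375053  0.02189076] 4770 [ 0.55342991 -0.2178753   0.01016469]
```

jog_arm(
  deltas=[
    [[0.001, 0, 0, 0, 0, 0.011, 0], [0.002, 0, 0, 0, 0, 0.02, 0], [0.003, 0, 0, 0, 0, 0.02, 0], [0.004, 0, 0, 0, 0, 0.02, 0], [0.005, 0, 0, 0, 0, 0.02, 0], [0.005, 0, 0, 0, 0, 0.02, 0]],
  ],
)

```text
time_s: 22.15
tool_pos: [0.6191, -0.2279, 0.0965]
tool_rot: [[0.001, 0.978, -0.208], [-0.0, -0.208, -0.978], [-1.0, 0.001, 0.0]]
ft_force: [-1.4, -0.2, 2.1]
opening: 0.0189
```

```bash
python3 -c "
from sc import *
s=bot.sense();st(s)"
```

```text
t 22.15 pos [ 0.6191 -0.2279  0.0965] F [-1.4 -0.2  2.1] M [0.09 0.31 0.03] op 0.0189
R [[0.001, 0.978, -0.208], [-0.0, -0.208, -0.978], [-1.0, 0.001, 0.0]] j [-20.2  29.7  -6.4  53.9  -0.   81.8]
```

jog_arm(
  deltas=[
    [[0.0003, 0, 0, 0, 0, 0, 0.1], [0.0003, 0, 0, 0, 0, 0, 0.35], [0, 0, 0, 0, 0, 0, 1], [0, 0, 0, 0, 0, 0, 1], [0, 0, 0, 0, 0, 0, 1], [-0.01, 0, 0, 0, 0, 0, 1], [-0.03, 0, 0, 0, 0, 0, 1], [-0.06, 0, 0, 0, 0, 0, 1], [-0.1, 0, 0, 0, 0, 0, 1], [-0.13, 0, 0, 0, 0, 0, 1]],
  ],
)

```text
time_s: 23.15
tool_pos: [0.6195, -0.228, 0.2297]
tool_rot: [[0.003, 0.978, -0.208], [-0.001, -0.208, -0.978], [-1.0, 0.003, 0.001]]
ft_force: [0.1, -0.2, -0.4]
opening: 0.0856
```

```bash
python3 look.py n wrist; python3 - <<'E'
from sc import *
s=bot.sense()
w=load("wrist_n")
# cover pose from this view
sv=w["s"];W=wcloud(w,sv)
m=(W[...,2]>.055)&(W[...,2]<.068)&(abs(W[...,0]-.513)<.05)&(abs(W[...,1]+.378)<.05)
print("knob",m.sum(),cv2.minAreaRect((W[m][:,:2]*1e3).astype(np.float32)))
m=mask(w,"green")&(W[...,2]>.02)&(W[...,2]<.032)&(abs(W[...,0]-.513)<.08)&(abs(W[...,1]+.378)<.08)
print("flange",cv2.minAreaRect((W[m][:,:2]*1e3).astype(np.float32)))
m=(W[...,2]>.113)&(W[...,2]<.127)&(abs(W[...,0]-.618)<.04)&(abs(W[...,1]+.227)<.04)
print("handle",m.sum(),W[m].mean(0))
E
```

```text
t 23.2 pos [ 0.6216 -0.2287  0.2352] F [ 1.2 -1.2  4.2] M [-0.07 -0.08  0.01] op 0.0852
R [[0.01, 0.978, -0.208], [-0.004, -0.208, -0.978], [-1.0, 0.01, 0.002]] j [-20.2  24.7   4.6  69.3  -0.   81.8]
knob 564 ((514.3441162109375, -378.3450622558594), (23.152158737182617, 44.89799880981445), 89.46783447265625)
flange ((513.9829711914062, -379.5448913574219), (98.02108764648438, 106.88196563720703), 87.45625305175781)
handle 652 [ 0.61833325 -0.22810429  0.11969284]
```

View pics/wrist_n.png

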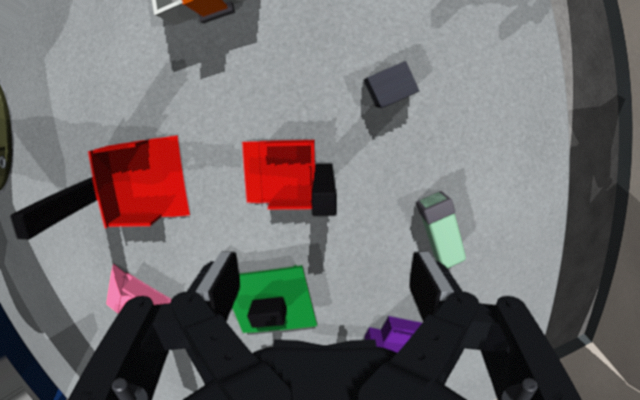

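```bash
python3 - <<'E'
from sc import *
s=bot.sense();st(s);print(delta(s,[.5138,-.379,.17],Rtool(-2.3)))
E
```

```text
t 23.2 pos [ 0.6216 -0.2287  0.2352] F [ 1.2 -1.2  4.2] M [-0.07 -0.08  0.01] op 0.0852
R [[0.01, 0.978, -0.208], [-0.004, -0.208, -0.978], [-1.0, 0.01, 0.002]] j [-20.2  24.7   4.6  69.3  -0.   81.8]
[0.0647, -0.0748, 0.1693, -0.1693, 0.0025, -0.0099]
```

jog_arm(
  deltas=[
    [[0.005, -0.012, 0.028, -0.04, 0.0025, -0.01, 1], [0.015, -0.03, 0.065, -0.08, 0.0025, -0.01, 1], [0.03, -0.048, 0.11, -0.13, 0.0025, -0.01, 1], [0.045, -0.062, 0.145, -0.169, 0.0025, -0.01, 1], [0.06, -0.0748, 0.1693, -0.169, 0.0025, -0.01, 1], [0.0647, -0.0748, 0.1693, -0.169, 0.0025, -0.01, 1], [0.0647, -0.0748, 0.1693, -0.169, 0.0025, -0.01, 1]],
  ],
)

```text
time_s: 23.9
tool_pos: [0.5131, -0.379, 0.1695]
tool_rot: [[-0.001, 0.999, -0.042], [0.001, -0.042, -0.999], [-1.0, -0.001, -0.001]]
ft_force: [0.2, 1.0, 0.4]
opening: 0.0855
```

```bash
python3 look.py o wrist; python3 - <<'E'
from sc import *
w=load("wrist_o");sv=w["s"];W=wcloud(w,sv)
m=(W[...,2]>.055)&(W[...,2]<.068)&(abs(W[...,0]-.513)<.05)&(abs(W[...,1]+.378)<.05)
print("knob",m.sum(),cv2.minAreaRect((W[m][:,:2]*1e3).astype(np.float32)),W[m].mean(0))
m=mask(w,"green")&(W[...,2]>.02)&(W[...,2]<.032)&(abs(W[...,0]-.513)<.08)&(abs(W[...,1]+.378)<.08)
print("flange",cv2.minAreaRect((W[m][:,:2]*1e3).astype(np.float32)))
s=bot.sense();print(delta(s,[.5138,-.379,.051],Rtool(-2.3)))
E
```

```text
t 23.95 pos [ 0.514  -0.3787  0.1703] F [ 0.3 -0.1 -0.3] M [-0.01 -0.03  0.04] op 0.0857
R [[0.0, 0.999, -0.041], [0.0, -0.041, -0.999], [-1.0, 0.0, -0.0]] j [-36.4  24.5  -4.4  61.2   0.   55.9]
knob 1506 ((513.421142578125, -379.1215515136719), (21.972421646118164, 43.04298782348633), 87.58399200439453) [ 0.51354983 -0.37797712  0.06176607]
flange ((513.560791015625, -379.75115966796875), (96.259033203125, 107.53927612304688), 88.17973327636719)
[0.1193, -0.0003, 0.0004, -0.0004, -0.0005, -0.0002]
```

View pics/wrist_o.png

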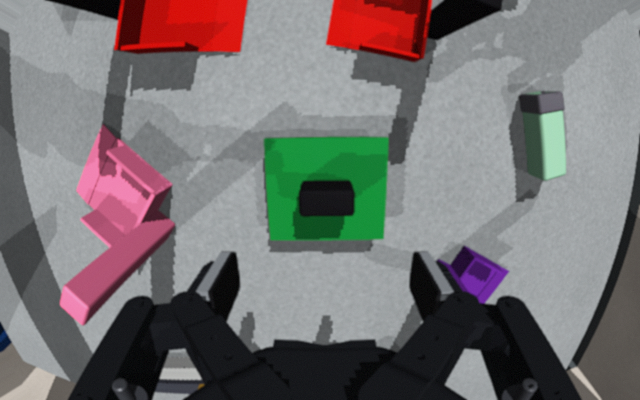

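jog_arm(
  deltas=[
    [[0.02, -0.0003, 0.0008, 0, 0, 0, 1], [0.05, -0.0003, 0.0008, 0, 0, 0, 1], [0.08, -0.0003, 0.0008, 0, 0, 0, 1], [0.1, -0.0003, 0.0008, 0, 0, 0, 1], [0.112, -0.0003, 0.0008, 0, 0, 0, 1], [0.118, -0.0003, 0.0008, 0, 0, 0, 1], [0.119, -0.0003, 0.0008, 0, 0, 0, 0.5], [0.119, -0.0003, 0.0008, 0, 0, 0, 0], [0.119, -0.0003, 0.0008, 0, 0, 0, 0], [0.119, -0.0003, 0.0008, 0, 0, 0, 0], [0.119, -0.0003, 0.0008, 0, 0, 0, 0]],
  ],
  squeeze=70,
)

```text
time_s: 25.05
tool_pos: [0.5149, -0.3802, 0.0529]
tool_rot: [[0.003, 0.999, -0.041], [-0.001, -0.041, -0.999], [-1.0, 0.003, 0.001]]
ft_force: [0.2, -0.4, 5.5]
opening: 0.0431
```

jog_arm(
  deltas=[
    [[0, 0, 0, 0, 0, 0, 0], [0, 0, 0, 0, 0, 0, 0]],
  ],
)

```text
time_s: 25.25
tool_pos: [0.5147, -0.3803, 0.0529]
tool_rot: [[0.003, 0.999, -0.041], [-0.001, -0.041, -0.999], [-1.0, 0.003, 0.001]]
ft_force: [0.7, -0.7, -0.6]
opening: 0.0432
```

```bash
python3 -c "
from sc import *
s=bot.sense();st(s)"
```

```text
t 25.25 pos [ 0.5147 -0.3803  0.0529] F [ 0.7 -0.7 -0.6] M [ 0.08  0.   -0.  ] op 0.0432
R [[0.003, 0.999, -0.041], [-0.001, -0.041, -0.999], [-1.0, 0.003, 0.001]] j [-36.5  30.1 -12.2  47.6   0.   55.9]
```

jog_arm(
  deltas=[
    [[-0.02, 0, 0, 0, 0, 0, 0], [-0.06, 0, 0, 0, 0, 0, 0], [-0.1, 0, 0, 0, 0, 0, 0], [-0.14, 0, 0, 0, 0, 0, 0], [-0.17, 0, -0.01, 0, 0, 0, 0], [-0.18, 0, -0.03, 0, 0, 0, 0]],
  ],
)

```text
time_s: 25.85
tool_pos: [0.5166, -0.3514, 0.2362]
tool_rot: [[0.007, 0.999, -0.043], [-0.004, -0.043, -0.999], [-1.0, 0.007, 0.004]]
ft_force: [1.6, -0.5, -0.3]
opening: 0.043
```

```bash
python3 - <<'E'
from sc import *
s=bot.sense();st(s);print(delta(s,[.5376,.0355,.21],Rtool(.6)))
E
```

```text
t 25.85 pos [ 0.5166 -0.3514  0.2362] F [ 1.6 -0.5 -0.3] M [-0.04 -0.05  0.03] op 0.043
R [[0.007, 0.999, -0.043], [-0.004, -0.043, -0.999], [-1.0, 0.007, 0.004]] j [-34.2  20.6  -1.2  67.7   0.   58.2]
[0.0246, 0.0043, -0.3875, -0.0532, 0.0042, -0.0068]
```

jog_arm(
  deltas=[
    [[0, 0, -0.03, -0.01, 0.004, -0.007, 0], [0, 0, -0.07, -0.02, 0.004, -0.007, 0], [0, 0.001, -0.115, -0.03, 0.004, -0.007, 0], [0, 0.002, -0.16, -0.04, 0.004, -0.007, 0], [0, 0.002, -0.205, -0.053, 0.004, -0.007, 0], [0, 0.003, -0.25, -0.053, 0.004, -0.007, 0], [0.005, 0.004, -0.295, -0.053, 0.004, -0.007, 0], [0.01, 0.004, -0.335, -0.053, 0.004, -0.007, 0], [0.018, 0.004, -0.365, -0.053, 0.004, -0.007, 0], [0.0246, 0.004, -0.382, -0.053, 0.004, -0.007, 0], [0.0246, 0.004, -0.3875, -0.053, 0.004, -0.007, 0], [0.0246, 0.004, -0.3875, -0.053, 0.004, -0.007, 0]],
  ],
)

```text
time_s: 27.05
tool_pos: [0.5361, 0.0363, 0.2089]
tool_rot: [[-0.003, 1.0, 0.012], [-0.001, 0.012, -1.0], [-1.0, -0.003, 0.0]]
ft_force: [-0.4, -0.7, -1.3]
opening: 0.0427
```

jog_arm(
  deltas=[
    [[0, 0, 0, 0, 0, 0, 0], [0, 0, 0, 0, 0, 0, 0]],
  ],
)

```text
time_s: 27.25
tool_pos: [0.5359, 0.0355, 0.2088]
tool_rot: [[-0.003, 1.0, 0.011], [-0.001, 0.011, -1.0], [-1.0, -0.003, 0.001]]
ft_force: [1.1, 0.3, -1.1]
opening: 0.0432
```

```bash
python3 look.py p wrist side; python3 - <<'E'
from sc import *
w=load("wrist_p");sv=w["s"];W=wcloud(w,sv);st(sv)
P=(W-sv["tool_pos"])@sv["tool_rot"]
m=mask(w,"green")&(P[...,0]<.04)&(P[...,0]>.01)
print("flange tool",m.sum(),cv2.minAreaRect((P[m][:,1:]*1e3).astype(np.float32)),np.nanmedian(P[m],0))
f=P[m];A=np.c_[f[:,1:],np.ones(len(f))];print("plane",np.linalg.lstsq(A,f[:,0],rcond=None)[0])
h=cv2.cvtColor(w["image"],cv2.COLOR_RGB2HSV)
m=(abs(W[...,2]-.055)<.006)&(h[...,1]<60)&(abs(W[...,0]-.5376)<.07)&(abs(W[...,1]-.0355)<.065)
print("rim",m.sum(),np.round(np.nanpercentile(W[m],[1,99],axis=0),4))
m=mask(w,"orange")&(W[...,2]>.06);k,l,q,c=cv2.connectedComponentsWithStats(m.astype(np.uint8))
for i in range(1,k):
    if q[i,4]>20: print(q[i],W[l==i].mean(0))
im=load("side_p")["image"][150:290,240:420,::-1];cv2.imwrite("pics/side_p_d.png",cv2.resize(im,None,fx=4,fy=4,interpolation=cv2.INTER_CUBIC))
E
```

```text
t 27.35 pos [0.5362 0.0355 0.2091] F [-0.5  0.9 -1.4] M [ 0.02  0.03 -0.01] op 0.0428
R [[-0.002, 1.0, 0.011], [-0.001, 0.011, -1.0], [-1.0, -0.002, 0.001]] j [  3.8  12.6 -15.6  61.9  -0.   93.2]
t 27.25 pos [0.5359 0.0355 0.2088] F [ 1.1  0.3 -1.1] M [-0.02 -0.01  0.04] op 0.0432
R [[-0.003, 1.0, 0.011], [-0.001, 0.011, -1.0], [-1.0, -0.003, 0.001]] j [  3.8  12.6 -15.6  61.9  -0.   93.2]
flange tool 18793 ((-0.9604454040527344, -0.0650482177734375), (97.1061019897461, 107.49089813232422), 89.51761627197266) [ 0.02653574 -0.00106885 -0.02531968]
plane [ 0.0020473  -0.00019647  0.0265339 ]
rim 620 [[0.4839 0.0607 0.0498]
 [0.5918 0.0844 0.0568]]
[311 126  36  15 452] [0.53682238 0.08685593 0.06843922]
```

View pics/wrist_p.png

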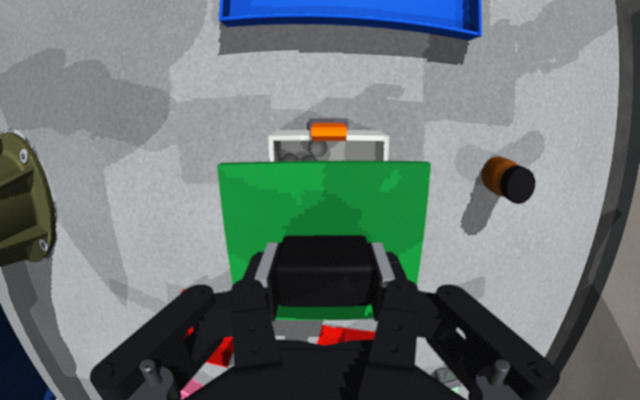

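View pics/side_p_d.png

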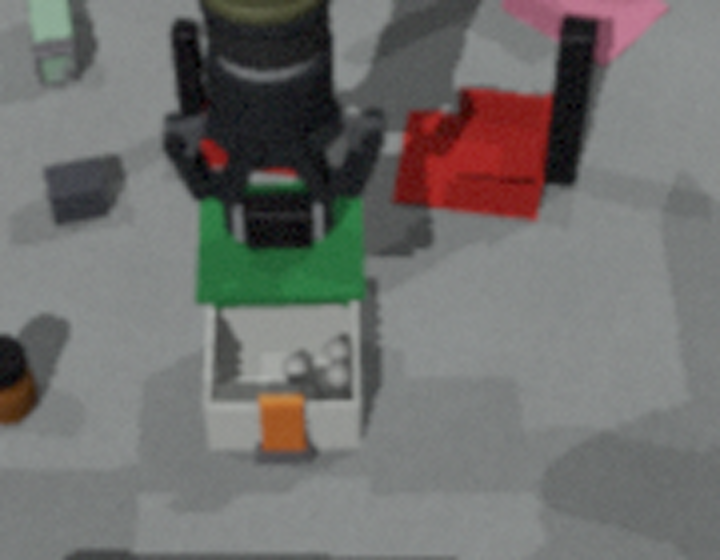

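```bash
python3 - <<'E'
from sc import *
s=bot.sense()
for z in (.128,.105): print(delta(s,[.5382,.0355,z],Rtool(.7)))
E
```

```text
[0.0811, 0.0022, -0.0001, -0.0015, 0.0006, 0.0022]
[0.1041, 0.0022, -0.0001, -0.0015, 0.0006, 0.0022]
```

jog_arm(
  deltas=[
    [[0.015, 0.002, 0, 0, 0, 0.002, 0], [0.04, 0.002, 0, 0, 0, 0.002, 0], [0.06, 0.002, 0, 0, 0, 0.002, 0], [0.073, 0.002, 0, 0, 0, 0.002, 0], [0.081, 0.0022, 0, 0, 0, 0.002, 0], [0.085, 0.0022, 0, 0, 0, 0.002, 0], [0.089, 0.0022, 0, 0, 0, 0.002, 0], [0.093, 0.0022, 0, 0, 0, 0.002, 0], [0.096, 0.0022, 0, 0, 0, 0.002, 0], [0.099, 0.0022, 0, 0, 0, 0.002, 0], [0.099, 0.0022, 0, 0, 0, 0.002, 0]],
  ],
)

```text
time_s: 28.45
tool_pos: [0.538, 0.0355, 0.1098]
tool_rot: [[-0.001, 1.0, 0.011], [-0.001, 0.011, -1.0], [-1.0, -0.001, 0.001]]
ft_force: [-0.0, -0.2, -0.8]
opening: 0.0433
```

```bash
python3 look.py q wrist side top; python3 - <<'E'
from sc import *
im=load("side_q")["image"][150:290,240:420,::-1];cv2.imwrite("pics/side_q_d.png",cv2.resize(im,None,fx=4,fy=4,interpolation=cv2.INTER_CUBIC))
E
```

```text
t 28.6 pos [0.5383 0.0355 0.1102] F [ 0.5  0.5 -0.9] M [-0.    0.05 -0.02] op 0.043
R [[-0.0, 1.0, 0.011], [-0.001, 0.011, -1.0], [-1.0, -0.0, 0.001]] j [  3.8  17.3 -23.3  49.4  -0.   93.2]
```

View pics/wrist_q.png

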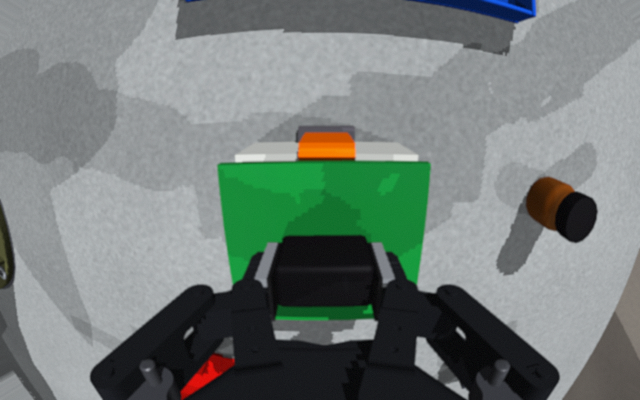

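View pics/side_q_d.png

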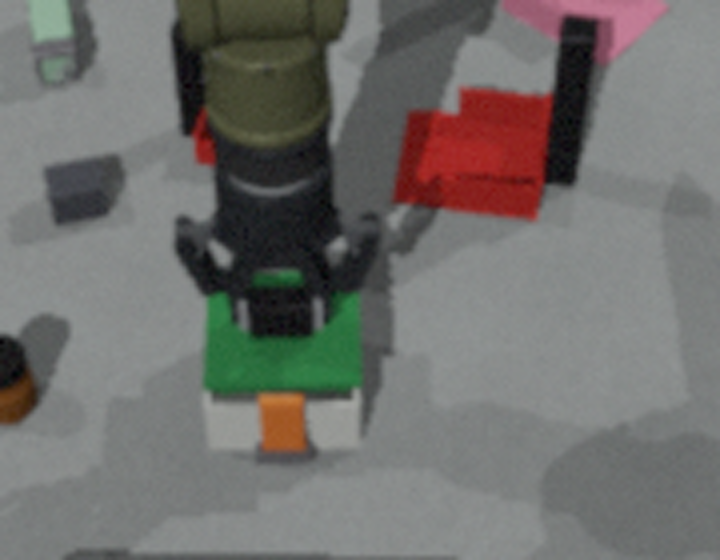

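Cover is centred over the case between the clips. Lowering on slowly.

jog_arm(
  deltas=[
    [[0.002, 0, 0, 0, 0, 0, 0], [0.004, 0, 0, 0, 0, 0, 0], [0.006, 0, 0, 0, 0, 0, 0], [0.008, 0, 0, 0, 0, 0, 0], [0.0095, 0, 0, 0, 0, 0, 0], [0.0095, 0, 0, 0, 0, 0, 0]],
  ],
)

```text
time_s: 29.2
tool_pos: [0.5387, 0.0354, 0.101]
tool_rot: [[0.001, 1.0, 0.011], [-0.001, 0.011, -1.0], [-1.0, 0.001, 0.001]]
ft_force: [0.4, -0.6, 1.2]
opening: 0.0427
```

```bash
python3 -c "
from sc import *
s=bot.sense();st(s)"
```

```text
t 29.2 pos [0.5387 0.0354 0.101 ] F [ 0.4 -0.6  1.2] M [-0.03 -0.06  0.01] op 0.0427
R [[0.001, 1.0, 0.011], [-0.001, 0.011, -1.0], [-1.0, 0.001, 0.001]] j [  3.8  17.9 -23.9  48.2  -0.   93.2]
```

jog_arm(
  deltas=[
    [[0.001, 0, 0, 0, 0, 0, 0], [0.002, 0, 0, 0, 0, 0, 0], [0.003, 0, 0, 0, 0, 0, 0], [0.004, 0, 0, 0, 0, 0, 0]],
  ],
)

```text
time_s: 29.6
tool_pos: [0.5398, 0.0355, 0.0981]
tool_rot: [[0.003, 1.0, 0.011], [-0.0, 0.011, -1.0], [-1.0, 0.003, 0.001]]
ft_force: [-0.3, -0.6, 10.6]
opening: 0.0429
```

jog_arm(
  deltas=[
    [[0.001, 0, 0, 0, 0, 0, 0], [0.002, 0, 0, 0, 0, 0, 0], [0.003, 0, 0, 0, 0, 0, 0], [0.004, 0, 0, 0, 0, 0, 0]],
  ],
)

```text
time_s: 30.0
tool_pos: [0.5404, 0.0355, 0.0944]
tool_rot: [[0.004, 1.0, 0.011], [-0.001, 0.011, -1.0], [-1.0, 0.004, 0.001]]
ft_force: [0.5, 0.0, 1.3]
opening: 0.043
```

```bash
python3 -c "
from sc import *
s=bot.sense();st(s)"
```

```text
t 30.0 pos [0.5404 0.0355 0.0944] F [0.5 0.  1.3] M [-0.02 -0.14  0.02] op 0.043
R [[0.004, 1.0, 0.011], [-0.001, 0.011, -1.0], [-1.0, 0.004, 0.001]] j [  3.8  18.3 -24.3  47.2  -0.   93.2]
```

```bash
python3 -c "
from sc import *
s=bot.sense();print(delta(s,[.5387,.0355,.0885],Rtool(.65)))"
```

```text
[0.0059, -0.0017, -0.0001, -0.0008, 0.0006, -0.0045]
```

jog_arm(
  deltas=[
    [[0.0015, -0.001, 0, 0, 0, -0.0045, 0], [0.003, -0.0015, 0, 0, 0, -0.0045, 0], [0.0045, -0.0015, 0, 0, 0, -0.0045, 0], [0.006, -0.0015, 0, 0, 0, -0.0045, 0], [0.0065, -0.0015, 0, 0, 0, -0.0045, 0]],
  ],
)

```text
time_s: 30.5
tool_pos: [0.5376, 0.0354, 0.088]
tool_rot: [[-0.002, 1.0, 0.011], [-0.001, 0.011, -1.0], [-1.0, -0.002, 0.001]]
ft_force: [-6.2, -0.1, 10.9]
opening: 0.043
```

```bash
python3 -c "
from sc import *
s=bot.sense();st(s)"
```

```text
t 30.5 pos [0.5376 0.0354 0.088 ] F [-6.2 -0.1 10.9] M [-0.11  0.9  -0.01] op 0.043
R [[-0.002, 1.0, 0.011], [-0.001, 0.011, -1.0], [-1.0, -0.002, 0.001]] j [  3.8  18.7 -24.7  46.7  -0.   93.2]
```

jog_arm(
  deltas=[
    [[0.0005, 0.0005, 0, 0, 0, 0.001, 0], [0.001, 0.0005, 0, 0, 0, 0.001, 0], [0.001, 0.0005, 0, 0, 0, 0.001, 0]],
  ],
)

```text
time_s: 30.8
tool_pos: [0.5375, 0.0354, 0.0879]
tool_rot: [[-0.002, 1.0, 0.011], [-0.001, 0.011, -1.0], [-1.0, -0.002, 0.001]]
ft_force: [-5.2, 0.3, 10.5]
opening: 0.0428
```

```bash
python3 look.py r wrist side top; python3 - <<'E'
from sc import *
im=load("side_r")["image"][190:280,270:370,::-1];cv2.imwrite("pics/side_r_d.png",cv2.resize(im,None,fx=6,fy=6,interpolation=cv2.INTER_CUBIC))
im=load("top_r")["image"][150:230,240:320,::-1];cv2.imwrite("pics/top_r_d.png",cv2.resize(im,None,fx=6,fy=6,interpolation=cv2.INTER_CUBIC))
w=load("wrist_r");sv=w["s"];W=wcloud(w,sv);m=mask(w,"green")&(W[...,2]>.04);print("flange z",np.nanmedian(W[m],0))
f=W[m];A=np.c_[f[:,:2]-f[:,:2].mean(0),np.ones(len(f))];print(np.linalg.lstsq(A,f[:,2],rcond=None)[0])
for n in "kqr":
    w=load("wrist_"+n);sv=w["s"];W=wcloud(w,sv);m=mask(w,"orange")&(W[...,2]>.045)&(W[...,1]>.06);print(n,m.sum(),np.round(np.nanpercentile(W[m],[5,50,95],axis=0),4).tolist())
E
```

```text
t 30.95 pos [0.5375 0.0354 0.0879] F [-6.  -0.9 12.3] M [-0.1   0.65 -0.03] op 0.0435
R [[-0.002, 1.0, 0.011], [-0.001, 0.011, -1.0], [-1.0, -0.002, 0.001]] j [  3.8  18.7 -24.7  46.7  -0.   93.2]
flange z [0.53608725 0.05950193 0.06139813]
[-0.00213134 -0.01118659  0.06163694]
k 382 [[0.5266, 0.0812, 0.0518], [0.5435, 0.0875, 0.0687], [0.553, 0.0915, 0.0719]]
q 1148 [[0.5242, 0.0838, 0.0543], [0.5374, 0.0884, 0.0691], [0.5505, 0.0916, 0.0719]]
r 1819 [[0.5242, 0.0811, 0.0536], [0.5373, 0.0876, 0.0689], [0.5507, 0.0915, 0.0719]]
```

View pics/wrist_r.png

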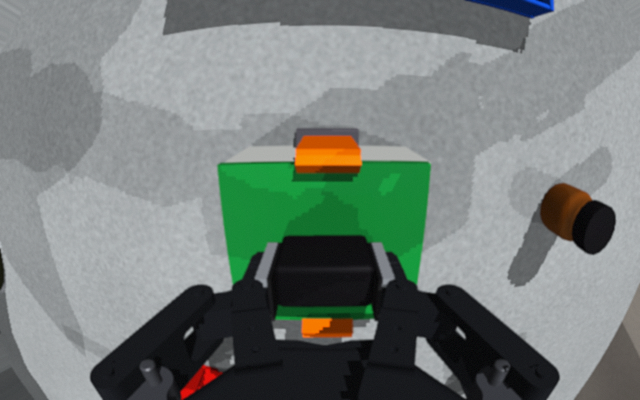

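View pics/side_r_d.png

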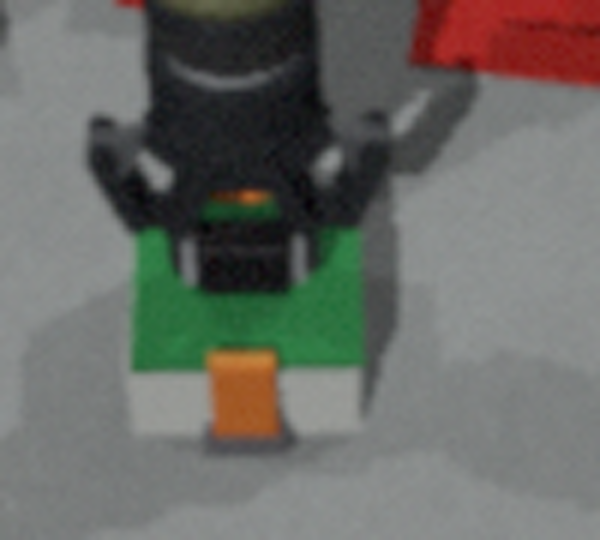

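View pics/top_r_d.png

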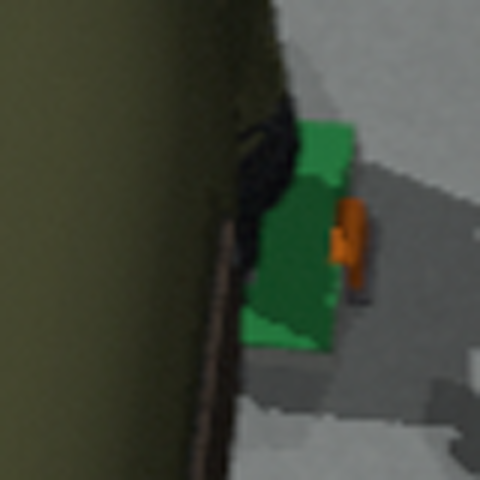

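```bash
python3 - <<'E'
from sc import *
for n in "qr":
    w=load("wrist_"+n);sv=w["s"];W=wcloud(w,sv)
    m=mask(w,"orange")&(W[...,1]<0);print(n,m.sum(),np.round(np.nanpercentile(W[m],[2,50,98],axis=0),4).tolist() if m.sum() else "")
    g=mask(w,"green")
    for lo,hi in [(-.02,-.008),(.05,.06),(.06,.07),(.07,.078),(.078,.084)]:
        k=g&(W[...,1]>lo)&(W[...,1]<hi)&(W[...,2]>.03);print(lo,k.sum(),np.nanmedian(W[k][:,2]) if k.sum() else None)
for n in ["top0","top_q","top_r"]:
    d=load(n);C=cloud(d);m=mask(d,"orange")&(C[...,2]>.055)&(C[...,1]<0)&(C[...,1]>-.04)&(abs(C[...,0]-.538)<.03);print(n,m.sum(),np.round(np.nanpercentile(C[m],[3,50,97],axis=0),4).tolist())
im=load("wrist_r")["image"][290:345,240:400,::-1];cv2.imwrite("pics/wr_c.png",cv2.resize(im,None,fx=5,fy=5,interpolation=cv2.INTER_CUBIC))
E
```

```text
q 0 
-0.02 464 0.08311018294893861
0.05 3615 0.08327665413421045
0.06 3841 0.0832798623477588
0.07 3220 0.08331353271273922
0.078 2507 0.08323179470011645
r 861 [[0.5245, -0.0202, 0.0645], [0.5381, -0.012, 0.0686], [0.5523, -0.0087, 0.0723]]
-0.02 361 0.06127624460554293
0.05 3602 0.061396440259710576
0.06 3861 0.06140246516498913
0.07 3221 0.061396716952754574
0.078 1654 0.06138327144405307
top0 40 [[0.5246, -0.0199, 0.0644], [0.5376, -0.0149, 0.07], [0.5514, -0.0098, 0.0736]]
top_q 30 [[0.5238, -0.0198, 0.0658], [0.5377, -0.0163, 0.0694], [0.5494, -0.0121, 0.074]]
top_r 41 [[0.5228, -0.0199, 0.0623], [0.5348, -0.0146, 0.0704], [0.5493, -0.0075, 0.075]]
```

View pics/wr_c.png

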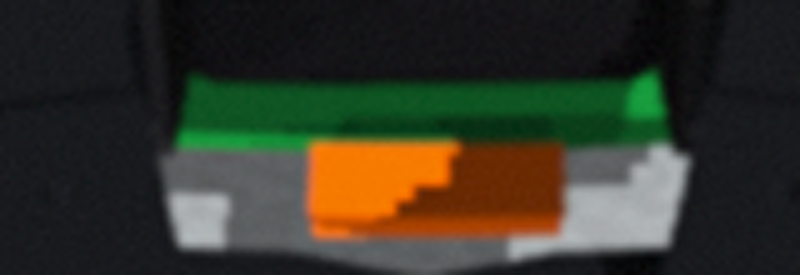

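jog_arm(
  deltas=[
    [[0.0007, -0.0006, 0, 0, 0, 0, 0], [0.0007, -0.0006, 0, 0, 0, 0, 0], [0.0007, -0.0006, 0, 0, 0, 0, 0]],
  ],
)

```text
time_s: 31.25
tool_pos: [0.5374, 0.0354, 0.0879]
tool_rot: [[-0.001, 1.0, 0.011], [-0.001, 0.011, -1.0], [-1.0, -0.001, 0.001]]
ft_force: [-1.5, -0.4, 5.8]
opening: 0.0429
```

```bash
python3 -c "
from sc import *
s=bot.sense();st(s)"
```

```text
t 31.25 pos [0.5374 0.0354 0.0879] F [-1.5 -0.4  5.8] M [-0.1  -0.06 -0.01] op 0.0429
R [[-0.001, 1.0, 0.011], [-0.001, 0.011, -1.0], [-1.0, -0.001, 0.001]] j [  3.8  18.6 -24.8  46.6  -0.   93.2]
```

Lateral load is nearly gone. Now setting the push to about 10 N.

jog_arm(
  deltas=[
    [[0.0012, -0.0003, 0, 0, 0, 0, 0], [0.0012, -0.0003, 0, 0, 0, 0, 0], [0.0012, -0.0003, 0, 0, 0, 0, 0], [0.0012, -0.0003, 0, 0, 0, 0, 0]],
  ],
)

```text
time_s: 31.65
tool_pos: [0.5374, 0.0354, 0.0879]
tool_rot: [[0.0, 1.0, 0.011], [-0.001, 0.011, -1.0], [-1.0, 0.0, 0.001]]
ft_force: [-4.3, -0.6, 12.2]
opening: 0.0432
```

```bash
python3 -c "
from sc import *
s=bot.sense();st(s)"
```

```text
t 31.65 pos [0.5374 0.0354 0.0879] F [-4.3 -0.6 12.2] M [-0.1   0.45 -0.02] op 0.0432
R [[0.0, 1.0, 0.011], [-0.001, 0.011, -1.0], [-1.0, 0.0, 0.001]] j [  3.8  18.6 -24.9  46.5  -0.   93.2]
```

jog_arm(
  deltas=[
    [[0.00102, -0.0006, 0, 0, 0, 0, 0], [0.00102, -0.0006, 0, 0, 0, 0, 0], [0.00102, -0.0006, 0, 0, 0, 0, 0], [0.00102, -0.0006, 0, 0, 0, 0, 0], [0.00102, -0.0006, 0, 0, 0, 0, 0], [0.00102, -0.0006, 0, 0, 0, 0, 0]],
  ],
)

```text
time_s: 32.25
tool_pos: [0.5374, 0.0354, 0.0878]
tool_rot: [[0.002, 1.0, 0.011], [-0.001, 0.011, -1.0], [-1.0, 0.002, 0.001]]
ft_force: [-2.4, -0.7, 11.3]
opening: 0.043
```

```bash
python3 - <<'E'
from sc import *
F=[]
for i in range(8):
    F.append(bot.sense()["ft_force"]); d=bot.read_camera("side")
print(np.round(F,1),np.mean(F,0)); st(bot.sense())
cv2.imwrite("pics/side_end.png",d["image"][:,:,::-1])
E
```

```text
[[-2.4 -0.7 11.3]
 [-2.3 -0.4 10.4]
 [-2.2  0.1 10. ]
 [-1.5 -0.4 10.6]
 [-2.3 -0.7 10.1]
 [-1.5 -0.9 10.4]
 [-1.6 -0.9  9.5]
 [-1.7 -1.5 10.5]] [-1.93886166 -0.68025107 10.3387307 ]
t 32.65 pos [0.5374 0.0354 0.0878] F [-2.2 -0.5  9.6] M [-0.13  0.35 -0.03] op 0.0429
R [[0.002, 1.0, 0.011], [-0.001, 0.011, -1.0], [-1.0, 0.002, 0.001]] j [  3.8  18.5 -25.   46.4  -0.   93.2]
```

View pics/side_end.png

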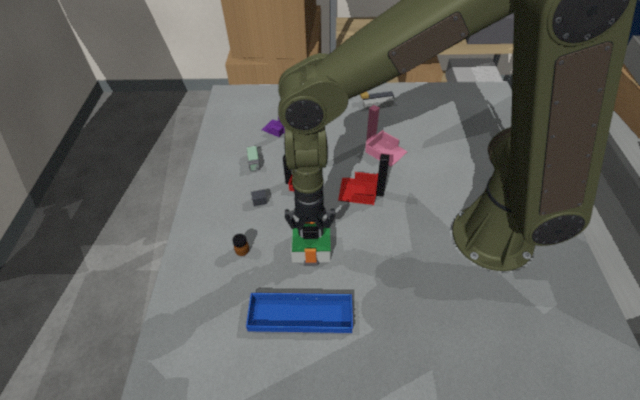

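The push is steady at about 10.3 N. The tray (300,313) is empty, the cover is closed on the case (311,245), and the block, jar and box look where they were. Handing in.

```bash
python3 -c "
from cell import bot
print(bot.job_done())"
```

```text
the job is handed in; nothing more can be done
None
```

The job is done and handed in at about 33 s of the 72 s. `job_done` gives no verdict.

**What I did:** I carried all six balls from the tray to the case in one scoopful with the smaller red scoop. I then stood the scoop back at its original spot and snapped the green cover onto the case.

**Last checks:**
- **Balls:** six were seen in the case before the cover went on, and the tray is empty.
- **Cover:** its flange top is level at 61.4 mm, against 61 mm when home.
- **Clips:** both orange clips read at about their rest position, over the flange.
- **Push:** it averaged 10.3 N downward, with about 2 N sideways.
- **Other objects:** the block, jar and cutter box look unmoved in the last picture. I judged this by eye and did not measure it.

**What went wrong on the way:**
- **Wedged ball:** one ball caught on the tray rim beside the scoop. While I was freeing it, the scoop's lip came down on what I took to be the end-wall rim, and the wrist force reached about 44 N. That load went through the held scoop, not the arm or gripper body, and it was below the 120 N wrist limit.
- **Gripper value:** one row of a move had a gripper value of -0.004, just below its range. The call was not refused and the grip held.

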